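# Stow the sorted samples before the ship gets under way

### The job

Put the samples away: stand every orange-capped sample pot upright in the pale-blue tub, then put the blue lid on the tub and press it down past the clips until it is fully home and level all round. Also put the purple sea urchin from the black tile into the white dish and set the blue cover on the dish, properly seated and level. Do not knock over or shift the wash bottle, the stack of petri dishes or the brown jar.

Things in the scene. Friction and masses are not known exactly. Their poses are not given: they have to be found in the camera images.
- tub: pale-blue rectangular tub, fixed to the bench: outside 180 (its x) by 120 (its y) by 65 mm high, walls and floor 5 mm, open top (inside 170 x 110 x 60 mm deep). Origin at the centre of its underside, z up.
- tub_rim (a point): centre of the tub's mouth, level with its rim, axes as the tub's. On each long side, at x = -55 and +55 mm, stands a blue spring clip whose rounded nose (4.5 mm radius, 25 mm long) reaches to 63 mm from the centre line, centred 7 mm above the rim; the clips top out 12 mm above the rim and stick out to 72 mm from the centre line. The clips yield outwards.
- lid: blue rectangular lid of the tub, loose, 130 g: a plug 164 (its x) by 106 by 16 mm under a plate 190 x 130 x 4 mm, with a white bar handle 60 mm long (along its x), 20 mm wide and 28 mm high in the middle of the plate. Origin at the centre of the plug's underside, z up; plate from z = 16 to 20 mm, handle top at 48 mm. Starts right way up on the bench. Fits either way round.
- lid_handle (a point): centre of the top of the lid's handle, 48 mm above the lid's origin. Merely laid on, it rests on the clip noses with its origin about 60 mm above the tub's origin (plug some 5 mm inside the mouth, play 3 mm a side along x, 2 mm along y); about 10 to 18 N straight down on the handle snaps it about 11 mm further down, plate flat on the rim (origin 49 mm above the tub's), and the clips then hold it.
- dish: white round dish, fixed to the bench in a black rubber ring (ring radius 64, 5 mm high): outer radius 52 mm, inner radius 48 mm, 60 mm high, floor 5 mm thick. Origin at the centre of its underside, z up
- cover: blue round cover of the dish, loose, 160 g: a disc of radius 44.5 mm, 5 mm thick, under a disc of radius 56 mm, 5 mm thick, with a cylindrical knob of radius 11 mm, 28 mm high, on top. Origin at the centre of its underside, z up; knob from z = 10 to 38 mm. Starts right way up on the bench. Seated, the smaller disc is inside the dish (3.5 mm play all round) and its origin is 55 mm above the dish's
- tile: black square viewing tile, 90 x 90 x 6 mm, fixed to the bench. Origin at the centre of its underside
- urchin: purple sea urchin shell, loose, 40 g: a rounded squat solid of revolution 34 mm high, radius 21 mm from 13 to 21 mm height, flat underside of radius 13 mm. Origin at the centre of its underside, z up; starts on the black tile
- pot0: white cylindrical sample pot with orange cap, loose, about 45 g, closed: radius 17 mm, 36 mm high. Origin at the centre of its underside, z up; starts standing on the bench on the robot's side of the tub. Two to four of the four pots are present; None if absent
- pot1: white cylindrical sample pot with orange cap, loose, about 45 g, closed: radius 17 mm, 36 mm high. Origin at the centre of its underside, z up; starts standing on the bench on the robot's side of the tub. Two to four of the four pots are present; None if absent
- pot2: white cylindrical sample pot with orange cap, loose, about 45 g, closed: radius 17 mm, 36 mm high. Origin at the centre of its underside, z up; starts standing on the bench on the robot's side of the tub. Two to four of the four pots are present; None if absent
- pot3: white cylindrical sample pot with orange cap, loose, about 45 g, closed: radius 17 mm, 36 mm high. Origin at the centre of its underside, z up; starts standing on the bench on the robot's side of the tub. Two to four of the four pots are present; None if absent
- washbottle: bystander: white wash bottle with red cap and spout, radius 30 mm, 160 mm high. Origin at the centre of its underside
- petristack: bystander: stack of petri dishes, radius 45 mm, 64 mm high. Origin at the centre of its underside
- reagentjar: bystander: brown jar with black cap, radius 28 mm, 80 mm high. Origin at the centre of its underside
There are look-alikes about, which are no part of the job. Of the things shaped like the lid, the blue one is meant.

How it is judged:
On the way, in this order (a step that is already met when the one before it is completed fails the run):
1. every pot present stands upright inside the tub (x of pot0 in the frame of tub between -0.075 and 0.075 m and y of pot0 in the frame of tub between -0.045 and 0.045 m and z of pot0 in the frame of tub between -0.005 and 0.015 m and angle between each of pot0, pot1, pot2, pot3's own z axis and vertical below 0.2 rad and x of pot1 in the frame of tub between -0.075 and 0.075 m and y of pot1 in the frame of tub between -0.045 and 0.045 m and z of pot1 in the frame of tub between -0.005 and 0.015 m and x of pot2 in the frame of tub between -0.075 and 0.075 m and y of pot2 in the frame of tub between -0.045 and 0.045 m and z of pot2 in the frame of tub between -0.005 and 0.015 m and x of pot3 in the frame of tub between -0.075 and 0.075 m and y of pot3 in the frame of tub between -0.045 and 0.045 m and z of pot3 in the frame of tub between -0.005 and 0.015 m), for 0.2 s.
2. the lid is pressed home on the tub, level (z of lid in the frame of tub between 0.044 and 0.0515 m and x of lid in the frame of tub between -0.008 and 0.008 m and y of lid in the frame of tub between -0.008 and 0.008 m and angle between lid's own z axis and vertical below 0.025 rad), for 0.2 s.
At the end, for the whole second after the job is handed in: every pot present stands upright in the tub (0.2 rad); lid pressed home (within 2.5 mm of the rim, 8 mm of centre, tilt under 0.025 rad); urchin in the dish; cover seated on the dish (within 3 mm of seated height, 8 mm of centre, tilt under 0.035 rad); all at rest (all of step 1 and all of step 2 and horizontal distance between urchin and dish below 0.04 m and z of urchin in the frame of dish between -0.005 and 0.045 m and z of cover in the frame of dish between 0.05 and 0.058 m and horizontal distance between cover and dish below 0.008 m and angle between cover's own z axis and vertical below 0.035 rad and linear speed of each of pot0, pot1, pot2, pot3, lid, cover, urchin below 0.03 m/s); the robot touches nothing.
It fails at once if the wash bottle is shifted by more than 30 mm or knocked over (distance of washbottle from where it was at the start of the episode above 0.03 m or angle between washbottle's own z axis and vertical above 0.3 rad).
It fails at once if the stack of petri dishes is shifted by more than 30 mm or knocked over (distance of petristack from where it was at the start of the episode above 0.03 m or angle between petristack's own z axis and vertical above 0.3 rad).
It fails at once if the brown jar is shifted by more than 30 mm or knocked over (distance of reagentjar from where it was at the start of the episode above 0.03 m or angle between reagentjar's own z axis and vertical above 0.3 rad).
Of pot0, pot1, pot2, pot3 only 2 to 4 are there at a start; the rules pass over those that are not, and their reading is None.
At some moment in a run one of pot0, pot1, pot2, pot3, urchin may be knocked a few centimetres aside while the robot is not near it.
It also fails if it takes over 210 s, if anything falls off the work surface, if the arm or the gripper's body presses on something with over 40 N, if the wrist force passes 120 N, or if a joint passes its speed limit or range.

### The arm

A 6-joint arm with a two-finger parallel gripper is mounted at the origin on the work surface. World frame = base frame: x ahead of the robot, y to its left, z up, the work surface at z = 0. Lengths are in m, angles in rad, forces in N, time in s.
With the tool pointing down it reaches from about 0.35 to 0.975 m from the base axis. Payload 4.9 kg.
Tool frame: the origin (TCP) lies at the centre of the arm's flange, where the gripper is bolted on; the fingertips stand 173 mm ahead of it and the grasp point (between the pads) lies 155 mm ahead of it (ctrl.finger_overhang is the distance from the TCP to the fingertips, in m); z points along the fingers, y is the direction in which the jaws open and shut (so a half turn about z gives the same grasp; the last joint's range is limited). The gripper opens to 85 mm and grips with 20 to 120 N. Pads are 22 mm wide; open, the fingers measure 114 mm over their backs; the gripper's body (76 mm by 85 mm) begins 54 mm behind the grasp point. The pads swing forward as they close: fully open they stand 13 mm farther back than shut.
Start: joints at [1.144, 0.053, 1.613, -0, 1.476, -0.119], TCP at [0.189, 0.596, 0.405] pointing down, gripper open.
Joint ranges: [-3.01, 3.01], [-1.01, 2.22], [0.06, 2.58], [-1.02, 4.17], [0.09, 2.62], [-3.14, 3.14]. Speed limits (rad/s): [2.57, 2.57, 3.14, 3.14, 3.14, 3.14].

### API

Orientations are given as a rotation vector (axis times angle).
In Python, from station import ctrl, eyes, spotter gives the robot as it stands.
- The arm moves only by the shell command python3 -m crank 'ROWS' [FORCE]. ROWS is JSON, a list of rows, each a list of 7 numbers: the turn, a rotation vector about the tool's x, y, z in rad, then the shift along the tool's x, y, z in mm, then the closure, from -1 (fully open) to 1 (shut). A call has 1 to 8 rows; each row shifts and turns the pose as measured when the row begins, along the tool's axes as they then stand; what a row does not reach is not made up. A row lasts 1/12 s, in which the tool goes at most 41.7 mm and 7.16 degrees, less where a joint would pass 70% of its speed; a pose out of reach is approached as far as the arm can. A call is refused whole if a number of a shift passes 41.7 or a number of a turn 0.125, either way. A call with a gripper value outside its range is refused whole. The fingers move at their own pace and stop on an object; FORCE is the grip in N (left out, the last holds). Time passes only in rows, so rows that do not move let the fingers close. It gives the time, the measured TCP pose, the force and the opening at its end, in the units of the state.
- ctrl.get_obs(): the state, without advancing time (a new reading comes with each control period).
- eyes.get_image(name): name is "scene" or "top" or "wrist"; returns a dict with "image" (400x640x3 uint8, red, green, blue), "vertical_fov" (degrees; the focal length in pixels is half the picture's height over the tangent of half this angle, whatever the lens; pixels are square), "cx", "cy" (the principal point, pixels), "rvec" (rotation vector, rad) and "tvec" (3), from world to camera coordinates, as OpenCV has them; the wrist camera has in their place "mount" (4x4, takes a point from camera to tool coordinates, whose origin is the TCP and whose axes are the flange's). Camera axes: x right, y down, z forward; pixel columns grow to the right and rows downward; lengths in m; the calibration is good to about 2 mm. A picture is of the moment at which its call begins: read the wrist's pose just before it. There is no depth.
- ctrl.finish_job(): hands the job in, once; it reports no verdict.
Trained networks look in a picture, given as the dict that the camera call returned (one of the last four; its "shot" number tells which), for a name from the list of things; names that differ only in an ending like _2 or _b are one class to them, and where a whole thing is asked for, a point or a joint stands for the part that bears it (a point fixed in the world has none). Each returns a list of dicts, best first, with "confidence" (0 to 1); they miss things now and then, are a little off and sometimes report something else, mostly with a low value. They report only what shows in the picture. A call takes as long as a camera call. They do not tell look-alikes from the thing itself.
- spotter.look_for(query, picture): "centre" ([x, y, z] in m, in world coordinates, good to about 4 mm: the middle of the surface that is visible of it).
- spotter.outline_of(query, picture): "region" (400x640 bool, what is visible of it).
- spotter.mark_of(query, picture): "centre" ([x, y, z] in m, in world coordinates, good to about 4 mm: a listed point, or the origin of a listed thing).
The state is a dict: "t": time; "q": joint angles; "dq": joint speeds; "effort": joint torques, N m; "tool_pos": TCP position; "tool_rot": TCP orientation; "contact_force": force on the tool from outside, world axes, zero at the start; "wrist_torque": the same for the moment, N m; "opening": finger opening in m.
Only numpy, scipy, OpenCV 4.12 (cv2) and the standard library are available. Lean on these libraries where they do the work, as an engineer would, in place of code of your own. Each camera call takes 0.05 s, during which the arm holds its last target.

## Working session

There is one attempt and no reset: what is moved stays moved. The work goes in short steps, Python scripts to look and compute and a shell command to move; the robot and the scene stay as the last step left them, time stands still between calls to the robot, and variables do not carry over. Pictures are saved under pics/ and viewed, and the job is handed in when it is done.

```bash
ls; mkdir -p pics; cat > h.py <<'E'
import numpy as np, cv2
from scipy.spatial.transform import Rotation as R
from station import ctrl, eyes, spotter
def cam(p):
    f=200/np.tan(np.radians(p['vertical_fov'])/2)
    return f
def save(p,n,crop=None,scale=1):
    im=p['image']
    if crop: x0,y0,x1,y1=crop; im=im[y0:y1,x0:x1]
    im=cv2.resize(im,None,fx=scale,fy=scale,interpolation=cv2.INTER_CUBIC)
    cv2.imwrite('pics/'+n+'.png',im[:,:,::-1])
def extr(p,obs=None):
    # returns Rcw, tcw world->cam
    if 'mount' in p:
        T=np.eye(4);T[:3,:3]=R.from_rotvec(obs['tool_rot']).as_matrix();T[:3,3]=obs['tool_pos']
        W=np.linalg.inv(T@np.array(p['mount']));return W[:3,:3],W[:3,3]
    return R.from_rotvec(p['rvec']).as_matrix(),np.array(p['tvec'])
def proj(p,X,obs=None):
    A,t=extr(p,obs);c=A@np.array(X)+t;f=cam(p)
    return p['cx']+f*c[0]/c[2],p['cy']+f*c[1]/c[2]
def ray(p,u,v,z,obs=None):
    A,t=extr(p,obs);f=cam(p);d=A.T@np.array([(u-p['cx'])/f,(v-p['cy'])/f,1]);o=-A.T@t
    return o+d*(z-o[2])/d[2]
def tomove(obs,X,yaw=None):
    Rm=R.from_rotvec(obs['tool_rot']).as_matrix()
    return Rm.T@(np.array(X)-np.array(obs['tool_pos']))*1000
E
python3 - <<'E'
from h import *
o=ctrl.get_obs();print(o)
for n in('scene','top'):
    p=eyes.get_image(n);save(p,n+'0');print(n,p['vertical_fov'],p['cx'],p['cy'],p['rvec'],p['tvec'])
    for q in 'tub lid dish cover tile urchin pot0 washbottle petristack reagentjar'.split():
        for d in spotter.look_for(q,p):
            c=d['centre'];print(q,np.round(c,3),round(d['confidence'],2),np.round(proj(p,c)))
print(ctrl.get_obs()['t'])
E
```

```text
pics
{'t': 0.0, 'q': array([ 1.14398163e+00,  5.33185110e-02,  1.61431772e+00,  3.42744638e-06,
        1.47599832e+00, -1.18993655e-01]), 'dq': array([ 0.00026568,  0.00041903,  0.00110193,  0.00043915, -0.00013969,
        0.00012838]), 'effort': array([ 6.87654992e-04, -3.93674076e+01, -3.70175421e+01, -7.49842172e-06,
        7.14581736e-03, -1.74710704e-05]), 'tool_pos': array([0.18924263, 0.59536643, 0.40347227]), 'tool_rot': array([-4.81532828e-01, -3.10390765e+00,  3.08672379e-03]), 'contact_force': array([-0.06543746,  0.00111519, -0.25178661]), 'wrist_torque': array([ 0.03841592, -0.0134068 ,  0.01838311]), 'opening': 0.08498306458261651}
scene 51.98483918858554 319.24524037764365 198.2828153250749 [ 2.17720797  0.637802   -0.29992714] [-0.4789685  -0.05416671  1.40758465]
tub [0.447 0.296 0.027] 0.62 [336. 175.]
lid [0.586 0.528 0.018] 0.98 [401. 158.]
lid [0.241 0.233 0.022] 0.72 [277. 167.]
lid [0.635 0.308 0.019] 0.65 [388. 193.]
dish [0.447 0.298 0.027] 0.58 [336. 175.]
cover [ 0.451 -0.296  0.009] 0.84 [215. 298.]
cover [0.364 0.463 0.073] 0.21 [340. 136.]
tile [ 0.63
[... 636 characters left out ...]
.036 0.054] 0.75 [340. 183.]
lid [0.622 0.314 0.018] 0.93 [240. 174.]
lid [0.231 0.247 0.018] 0.66 [265. 318.]
lid [0.576 0.546 0.02 ] 0.6 [157. 193.]
dish [0.442 0.307 0.009] 0.94 [243. 239.]
cover [ 0.448 -0.291  0.006] 0.76 [461. 230.]
cover [ 0.763 -0.158  0.06 ] 0.31 [408. 116.]
tile [ 0.624 -0.32   0.006] 0.98 [465. 168.]
urchin [ 0.614 -0.314  0.036] 0.44 [467. 169.]
pot0 [0.438 0.14  0.039] 0.62 [303. 237.]
pot0 [0.454 0.043 0.039] 0.5 [339. 230.]
pot0 [ 0.429 -0.131  0.036] 0.49 [405. 238.]
pot0 [ 0.44  -0.038  0.041] 0.44 [370. 234.]
washbottle [0.351 0.473 0.098] 0.71 [170. 273.]
petristack [ 0.761 -0.157  0.062] 0.65 [408. 116.]
reagentjar [0.758 0.135 0.077] 0.77 [302. 119.]
1.1
```

View pics/scene0.png

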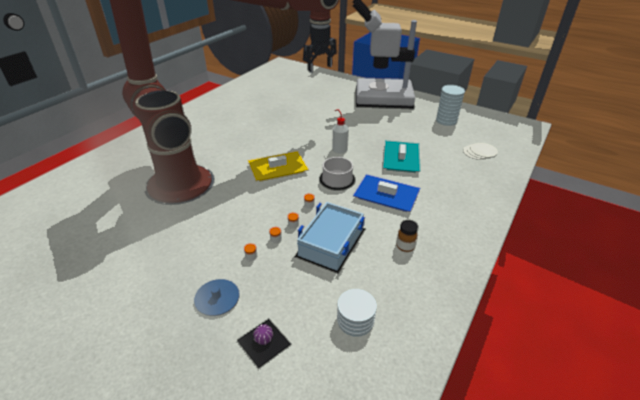

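View pics/top0.png

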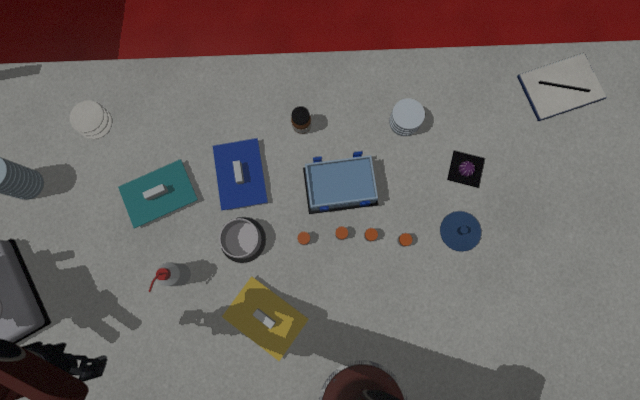

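```bash
python3 - <<'E'
from h import *
ps={n:eyes.get_image(n) for n in('scene','top')}
save(ps['top'],'topcrop',(130,90,510,290),2.1)
save(ps['scene'],'scenecrop',(190,110,450,370),2.2)
for q in 'tub tub_rim lid lid_handle dish cover tile urchin pot0 washbottle petristack reagentjar'.split():
  for n,p in ps.items():
    for d in spotter.mark_of(q,p):
        if d['confidence']<.3: continue
        c=d['centre'];print(q,n,np.round(c,3),round(d['confidence'],2),np.round(proj(p,c)))
E
```

```text
tub scene [ 0.586  0.038 -0.002] 0.74 [331. 242.]
tub top [0.587 0.031 0.001] 0.68 [341. 185.]
tub top [ 0.62  -0.319  0.007] 0.55 [465. 169.]
tub_rim scene [0.586 0.036 0.063] 0.6 [331. 226.]
tub_rim top [0.582 0.037 0.065] 0.63 [340. 181.]
lid scene [0.628 0.317 0.001] 0.77 [386. 196.]
lid scene [0.23  0.247 0.004] 0.73 [277. 168.]
lid scene [ 0.576  0.548 -0.   ] 0.59 [400. 159.]
lid top [ 0.579  0.548 -0.001] 0.89 [160. 193.]
lid top [0.235 0.247 0.001] 0.86 [266. 316.]
lid top [ 0.624  0.316 -0.   ] 0.61 [241. 176.]
lid_handle scene [0.233 0.248 0.052] 0.94 [277. 157.]
lid_handle scene [0.627 0.32  0.048] 0.86 [388. 184.]
lid_handle scene [0.575 0.548 0.047] 0.76 [402. 148.]
lid_handle top [0.229 0.247 0.049] 0.82 [263. 319.]
lid_handle top [0.579 0.546 0.046] 0.63 [154. 190.]
lid_handle top [0.626 0.322 0.046] 0.56 [235. 170.]
dish scene [ 0.442  0.311 -0.002] 0.56 [337. 179.]
dish top [0.446 0.308 0.002] 0.68 [243. 237.]
cover scene [ 0.445 -0.289 -0.002] 0.6 [216. 298.]
cover top [ 0.449 -0.291 -0.002] 0.78 [460. 230.]
tile scene [ 0.625 -0.32   0.   ] 0.89 [265. 342.]
tile s
[... 261 characters left out ...]
036 0.   ] 0.68 [292. 224.]
pot0 scene [ 0.446 -0.042  0.004] 0.58 [276. 239.]
pot0 scene [ 0.428 -0.131 -0.001] 0.48 [252. 256.]
pot0 scene [0.435 0.142 0.004] 0.44 [308. 203.]
pot0 top [ 0.43  -0.131 -0.004] 0.68 [402. 239.]
pot0 top [0.452 0.04  0.003] 0.61 [340. 232.]
pot0 top [0.437 0.139 0.   ] 0.56 [304. 239.]
pot0 top [ 0.445 -0.041  0.003] 0.51 [369. 234.]
washbottle scene [0.352 0.483 0.001] 0.82 [340. 149.]
washbottle top [ 0.35   0.487 -0.001] 0.69 [178. 274.]
petristack scene [ 0.773 -0.158  0.   ] 0.91 [356. 321.]
petristack top [ 0.77  -0.162 -0.004] 0.56 [405. 122.]
reagentjar scene [ 0.77   0.141 -0.004] 0.88 [405. 246.]
reagentjar top [ 0.769  0.14  -0.003] 0.95 [301. 126.]
```

View pics/topcrop.png

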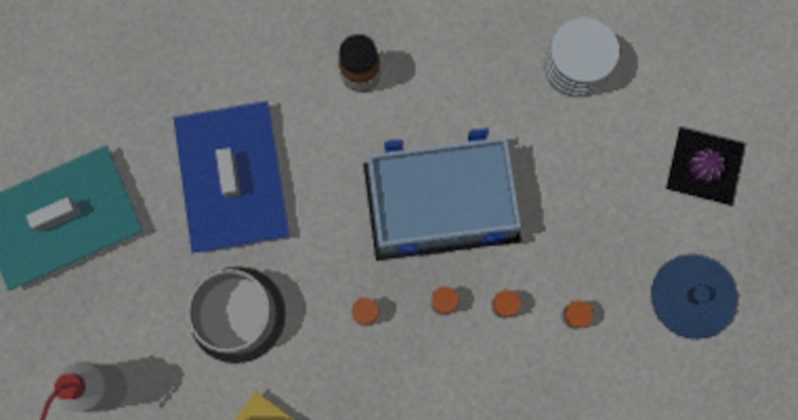

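View pics/scenecrop.png

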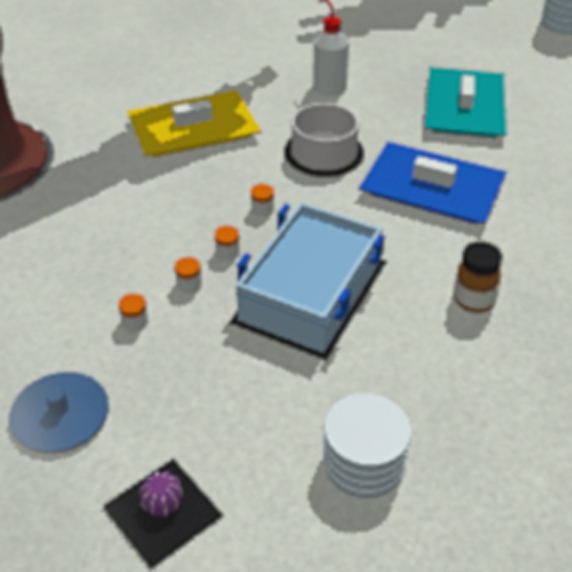

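```bash
cat >> h.py <<'E'
def mask_world(p,m,z,obs=None):
    ys,xs=np.nonzero(m); A,t=extr(p,obs);f=cam(p)
    d=np.stack([(xs-p['cx'])/f,(ys-p['cy'])/f,np.ones(len(xs))],1)@A
    o=-A.T@t
    return (o+d*((z-o[2])/d[:,2:3]))[:,:2]
def rect(p,m,z,obs=None):
    w=mask_world(p,m,z,obs); h=cv2.convexHull((w*1000).astype(np.float32))
    return cv2.minAreaRect(h)
def circ(p,m,z,obs=None):
    w=mask_world(p,m,z,obs); return cv2.minEnclosingCircle((w*1000).astype(np.float32)), w.mean(0)*1000
E
python3 - <<'E'
from h import *
for n in('top','scene'):
    p=eyes.get_image(n)
    hsv=cv2.cvtColor(p['image'],cv2.COLOR_RGB2HSV)
    for q,z in(('lid',.02),('tub',.065),('tile',.006),('cover',.01),('dish',.06),('urchin',.017),('pot0',.036)):
        for d in spotter.outline_of(q,p):
            m=d['region']
            print(n,q,round(d['confidence'],2),m.sum(),'rect',np.round(np.concatenate([np.ravel(x) for x in rect(p,m,z)]),1),'circ',np.round(np.concatenate([np.ravel(x) for x in circ(p,m,z)[0]]),1),np.round(circ(p,m,z)[1],1))
E
```

```text
top lid 0.9 3650 rect [231.5 247.4 189.9 131.4  52.6] circ [232.  247.1 111.4] [230.6 246.4]
top lid 0.78 3166 rect [575.1 546.  135.9 193.   22.2] circ [576.4 546.7 111.4] [575.  546.7]
top lid 0.72 3127 rect [625.2 316.9 195.6 134.4   8.7] circ [625.6 317.5 113.6] [624.  316.4]
top tub 0.69 3603 rect [582.3  38.9 154.6 189.5   5.1] circ [574.9  36.3 111.2] [576.9  38.2]
top tile 0.78 831 rect [ 623.3 -321.2   92.2   95.3   69.8] circ [ 621.2 -322.9   61. ] [ 623.2 -321. ]
top tile 0.41 118 rect [452.6  36.   29.2  33.4  43.1] circ [451.9  35.8  17.4] [452.1  36. ]
top cover 0.56 1347 rect [ 447.1 -287.6  114.8  107.2   88.2] circ [ 447.9 -287.7   57.8] [ 446.3 -288.3]
top dish 0.69 3089 rect [614.6 309.1 188.8 127.8   7.9] circ [615.3 309.1 107.8] [613.7 309. ]
top dish 0.65 1631 rect [434.8 300.1 117.7 119.   17. ] circ [434.5 301.7  62.2] [435.1 300.5]
top urchin 0.5 211 rect [ 620.6 -319.3   41.6   46.6   84.8] circ [ 620.8 -318.4   23.8] [ 621.  -318.7]
top pot0 0.65 125 rect [448.2  38.1  31.1  32.6  61.5] circ [447.9  37.5  17.6] [448.1  37.8]
top pot0 0.6 127 rect [ 424.2 -1
[... 1454 characters left out ...]
4.2]
scene dish 0.24 129 rect [466.7  98.1  27.6  62.2  33.2] circ [467.9  99.   32.5] [467.4  97.8]
scene urchin 0.67 299 rect [ 616.8 -315.4   42.3   48.8   55.5] circ [ 617.4 -314.7   24.8] [ 616.4 -315.7]
scene urchin 0.61 1538 rect [626.4 315.4 193.3 143.8   8. ] circ [626.1 318.3 112.3] [629.  313.5]
scene pot0 0.73 178 rect [457.  -55.8  31.4  65.6  36.7] circ [456.  -56.6  33.4] [457.  -55.7]
scene pot0 0.6 144 rect [452.7 121.3  31.6  68.7  33.1] circ [451.4 120.4  35.3] [452.9 121.5]
scene pot0 0.51 167 rect [462.3  22.7  29.8  71.   36. ] circ [462.   22.5  35.9] [462.6  21.8]
scene pot0 0.45 186 rect [ 439.  -145.2   32.5   60.8   39.4] circ [ 437.  -146.9   30.9] [ 438.9 -144.1]
```

```bash
python3 -m crank '[[0,0,0.117,0,0,0,0.1],[0,0,0.117,0,0,0,0.1],[0,0,0.117,0,0,0,0.1],[0,0,0.117,0,0,0,0.1],[0,0,0.117,0,0,0,0.1],[0,0,0.117,0,0,0,0.1],[0,0,0.117,0,0,0,0.1],[0,0,0.117,0,0,0,0.1]]' 30; python3 -m crank '[[0,0,0.117,0,0,0,0.1],[0,0,0.117,0,0,0,0.1]]'; python3 - <<'E'
from h import *
o=ctrl.get_obs();print(o['q'],R.from_rotvec(o['tool_rot']).as_matrix())
for X in([.43,-.131,.35],[.446,-.041,.35],[.45,.038,.35],[.436,.14,.35]): print(tomove(o,X))
E
```

```text
t: 3.87
tool_pos: [0.1893, 0.5956, 0.4047]
tool_rot: [1.886, 2.513, -0.0]
contact_force: [-0.3, -0.4, -0.0]
opening: 0.0386
t: 4.03
tool_pos: [0.1893, 0.5956, 0.4047]
tool_rot: [-2.18, -2.262, -0.0]
contact_force: [0.2, 0.4, 0.5]
opening: 0.0385
[1.14402654e+00 5.26971623e-02 1.61290957e+00 3.80691620e-08
 1.47598371e+00 1.10698725e+00] [[-3.70308177e-02  9.99314124e-01  8.80648923e-07]
 [ 9.99314124e-01  3.70308177e-02  2.02825248e-06]
 [ 1.99425020e-06  9.55152755e-07 -1.00000000e+00]]
[-735.02928334  213.60219845   54.69834737]
[-645.68350526  232.92399804   54.69854401]
[-566.88581273  239.84668913   54.69870776]
[-464.43734063  229.63343481   54.69890232]
```

```bash
python3 -m crank '[[0,0,0,-33,16,0,-0.3],[0,0,0,-33,16,0,-0.3],[0,0,0,-33,16,0,-0.3],[0,0,0,-33,16,0,-0.3],[0,0,0,-33,16,0,-0.3],[0,0,0,-33,16,0,-0.3],[0,0,0,-33,16,0,-0.3],[0,0,0,-33,16,0,-0.3]]'; python3 -m crank '[[0,0,-0.05,-33,16,10,-0.3],[0,0,0,-33,16,10,-0.3],[0,0,0,-33,16,10,-0.3],[0,0,0,-33,16,10,-0.3],[0,0,0,-33,16,10,-0.3],[0,0,0,-33,16,10,-0.3],[0,0,0,0,0,0,-0.3]]'; python3 - <<'E'
from h import *
o=ctrl.get_obs();p=eyes.get_image('wrist');save(p,'w1');print(p['mount'])
for d in spotter.mark_of('pot0',p): print(d['centre'],d['confidence'])
for d in spotter.outline_of('pot0',p): 
    m=d['region'];print(d['confidence'],m.sum())
print(o['tool_pos'])
E
```

```text
t: 4.7
tool_pos: [0.3278, 0.3311, 0.4036]
tool_rot: [-2.17, -2.27, -0.003]
contact_force: [0.2, 0.2, -0.4]
opening: 0.0561
t: 5.28
tool_pos: [0.4459, 0.1282, 0.3452]
tool_rot: [2.113, 2.317, 0.019]
contact_force: [-0.8, 0.8, -0.3]
opening: 0.0555
[[-6.37754418e-04 -9.57642454e-01 -2.87959239e-01  7.25379569e-02]
 [ 9.99999366e-01 -3.43415510e-04 -1.07266828e-03 -1.16301336e-03]
 [ 9.28343018e-04 -2.87959740e-01  9.57642066e-01  3.09502033e-02]
 [ 0.00000000e+00  0.00000000e+00  0.00000000e+00  1.00000000e+00]]
[0.4533, 0.0405, 0.0028] 0.97
[0.4446, -0.0431, -0.0004] 0.93
[0.4423, 0.1462, -0.004] 0.66
0.93 1229
0.67 1304
0.66 1391
[0.44585573 0.12824834 0.34517813]
```

View pics/w1.png

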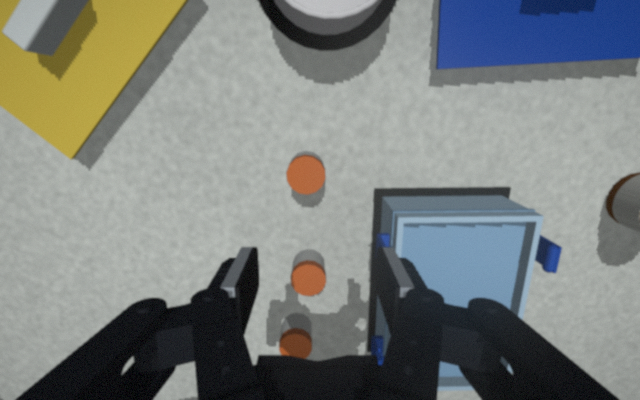

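```bash
cat >> h.py <<'E'
def caps(p,obs=None,z=.036,amin=60):
    hsv=cv2.cvtColor(p['image'],cv2.COLOR_RGB2HSV)
    m=cv2.inRange(hsv,(3,150,80),(15,255,255))
    n,l,s,c=cv2.connectedComponentsWithStats(m); out=[]
    for i in range(1,n):
        if s[i,4]<amin: continue
        (cc,r),mean=circ(p,l==i,z,obs); out.append((np.round(c[i]),s[i,4],np.round(cc,1),round(r,1),np.round(mean,1)))
    return out
E
python3 - <<'E'
from h import *
o=ctrl.get_obs();p=eyes.get_image('wrist')
for c in caps(p,o): print(c)
p=eyes.get_image('top')
for c in caps(p): print(c)
p=eyes.get_image('scene')
for c in caps(p): print(c)
for X in([.43,-.131,.179],[.446,-.041,.179],[.45,.038,.179],[.436,.14,.179]): print(tomove(o,X))
E
```

```text
(array([306., 180.]), np.int32(1040), array([437.1, 140.7]), 16.5, array([437.3, 141. ]))
(array([308., 283.]), np.int32(804), array([447.2,  39. ]), 17.5, array([447.9,  39.1]))
(array([296., 347.]), np.int32(520), array([441.5, -39.2]), 16.7, array([441.8, -37.1]))
(array([341., 233.]), np.int32(116), array([447.6,  38.6]), 16.5, array([447.7,  38. ]))
(array([371., 234.]), np.int32(111), array([441. , -40.5]), 15.7, array([441. , -40.4]))
(array([405., 239.]), np.int32(115), array([ 425. , -131.5]), 16.0, array([ 425.1, -131.7]))
(array([325.,  26.]), np.int32(1427), array([-437.6, 1654.4]), 704.1, array([-470.1, 1698.5]))
(array([350.,   7.]), np.int32(66), array([-563.9, 2185.3]), 184.2, array([-551.6, 2176.7]))
(array([454.,   7.]), np.int32(1452), array([2.1000e+00, 2.6436e+03]), 491.1, array([  92. , 2607.6]))
(array([554.,  14.]), np.int32(451), array([ 755.5, 2844. ]), 437.3, array([ 750.8, 2813.3]))
(array([597.,  97.]), np.int32(15538), array([1163.8, 2156.9]), 1445.2, array([1129.9, 1598.4]))
(array([352.,  43.]), np.int32(420), array([-138.4, 1435. ]), 397.1, array([-158.6, 1496.5]))
(array([490.,  63.]), np.int32(1833), array([ 527.4, 1538.9]), 442.5, array([ 610.2, 1611.2]))
(array([216.,  64.]), np.int32(311), array([-612.9,  854. ]), 247.2, array([-591.4,  800.4]))
(array([292., 217.]), np.int32(69), array([451.8,  33.2]), 17.7, array([452.3,  33.6]))
(array([275., 231.]), np.int32(75), array([446.5, -46.4]), 17.1, array([447.1, -45.6]))
(array([249., 249.]), np.int32(87), array([ 430.1, -136.3]), 17.3, array([ 430. , -136.6]))
[-261.93176789  -42.34467175  165.62133233]
[-173.92218308  -17.65916257  166.5901557 ]
[-95.69022965  -5.98644529 167.30369202]
[  7.1862061   -9.98684633 167.96381202]
```

```bash
cat >> h.py <<'E'
import sys
def rep(X,Y,Z,yawjaw,up=True):
    """X,Y,Z mm of grasp point; yawjaw deg of tool y axis in world"""
    o=ctrl.get_obs(); Rm=R.from_rotvec(o['tool_rot']).as_matrix()
    a=np.radians(yawjaw); y=np.array([np.cos(a),np.sin(a),0]); z=np.array([0,0,-1.]); x=np.cross(y,z)
    Rd=np.stack([x,y,z],1)
    T=np.array([X,Y,Z+155])/1000
    turn=R.from_matrix(Rm.T@Rd).as_rotvec()
    d=Rm.T@(T-o['tool_pos'])*1000; d2=Rd.T@(T-o['tool_pos'])*1000
    print('t',round(o['t'],2),'grasp',np.round((o['tool_pos']+Rm[:,2]*.155)*1000,1),'yaw',round(np.degrees(np.arctan2(Rm[1,1],Rm[0,1])),1),'tilt',round(np.degrees(np.arccos(-Rm[2,2])),2),'F',np.round(o['contact_force'],1),'open',round(o['opening']*1000,1))
    print(' turn',np.round(turn,3),'shift(now axes)',np.round(d,1),'shift(after turn)',np.round(d2,1))
if __name__=='__main__': rep(*map(float,sys.argv[1:]))
E
python3 h.py 437 141 24 5.1
```

```text
t 5.58 grasp [446.3 135.  192.6] yaw 5.8 tilt 0.98 F [ 0.2 -0.3  0.3] open 55.6
 turn [ 0.016 -0.007  0.012] shift(now axes) [  6.8  -8.8 168.5] shift(after turn) [  7.9  -6.3 168.6]
```

```bash
python3 -m crank '[[0.016,-0.007,0.012,0,0,0,-0.3],[0,0,0,8,-6,20,-0.3],[0,0,0,0,0,30,-0.3],[0,0,0,0,0,30,-0.3],[0,0,0,0,0,30,-0.3],[0,0,0,0,0,20,-0.3]]';python3 h.py 437 141 24 5.1
```

```text
t: 6.08
tool_pos: [0.4391, 0.1487, 0.2244]
tool_rot: [2.101, 2.319, 0.022]
contact_force: [0.3, 0.2, -0.3]
opening: 0.0553
t 6.08 grasp [442.  149.   69.4] yaw 5.7 tilt 1.08 F [ 0.3  0.2 -0.3] open 55.3
 turn [ 0.019 -0.     0.01 ] shift(now axes) [-7.4 -3.7 45.3] shift(after turn) [-7.5 -2.7 45.4]
```

```bash
python3 -m crank '[[0.019,0,0.01,-7,-4,0,-0.3],[0,0,0,0,0,0,-0.3]]';python3 h.py 437 141 24 5.1
```

```text
t: 6.25
tool_pos: [0.4328, 0.1425, 0.22]
tool_rot: [-2.112, -2.315, 0.016]
contact_force: [0.2, -0.1, 1.1]
opening: 0.0556
t 6.25 grasp [430.9 142.1  65.1] yaw 5.3 tilt 0.72 F [ 0.2 -0.1  1.1] open 55.6
 turn [-0.012  0.001  0.003] shift(now axes) [-1.8  4.6 41. ] shift(after turn) [-1.8  4.1 41. ]
```

```bash
python3 -m crank '[[-0.006,0,0,-2,4,0,-0.3],[0,0,0,0,0,0,-0.3],[0,0,0,0,0,0,-0.3]]';python3 h.py 437 141 24 5.1
```

```text
t: 6.5
tool_pos: [0.4382, 0.1415, 0.2237]
tool_rot: [-2.116, -2.322, 0.003]
contact_force: [0.1, -0.0, -0.7]
opening: 0.0559
t 6.5 grasp [438.  141.4  68.7] yaw 5.3 tilt 0.1 F [ 0.1 -0.  -0.7] open 55.9
 turn [-0.001  0.001  0.004] shift(now axes) [-0.4 -1.2 44.7] shift(after turn) [-0.4 -1.2 44.7]
```

```bash
python3 -m crank '[[0,0,0,0,0,20,-0.3],[0,0,0,0,0,20,-0.3],[0,0,0,0,0,3,-0.3],[0,0,0,0,0,0,-0.3]]';python3 h.py 437 141 24 5.1
```

```text
t: 6.83
tool_pos: [0.4429, 0.1422, 0.1878]
tool_rot: [2.11, 2.314, 0.017]
contact_force: [-0.3, -0.3, 0.5]
opening: 0.0555
t 6.83 grasp [445.1 142.4  32.8] yaw 5.3 tilt 0.84 F [-0.3 -0.3  0.5] open 55.5
 turn [ 0.015 -0.     0.003] shift(now axes) [-0.6 -6.1  8.7] shift(after turn) [-0.6 -6.   8.8]
```

```bash
python3 -m crank '[[0.012,0,0.003,0,-5,5,-0.3],[0,0,0,0,0,0,-0.3],[0,0,0,0,0,0,-0.3]]';python3 h.py 437 141 24 5.1
```

```text
t: 7.08
tool_pos: [0.4391, 0.1419, 0.1857]
tool_rot: [2.118, 2.315, 0.008]
contact_force: [-0.6, -0.0, 0.1]
opening: 0.0558
t 7.08 grasp [440.  142.1  30.7] yaw 5.1 tilt 0.35 F [-0.6 -0.   0.1] open 55.8
 turn [ 0.006 -0.    -0.   ] shift(now axes) [-0.7 -2.2  6.7] shift(after turn) [-0.7 -2.2  6.7]
```

```bash
python3 -m crank '[[0.006,0,0,-1,-3,7,-0.3],[0,0,0,0,0,0,-0.3],[0,0,0,0,0,0,0.6],[0,0,0,0,0,0,0.6],[0,0,0,0,0,0,0.6],[0,0,0,0,0,0,0.6]]' 30;python3 h.py 437 141 24 5.1
```

```text
t: 7.58
tool_pos: [0.4367, 0.1407, 0.1801]
tool_rot: [2.119, 2.317, 0.004]
contact_force: [-0.6, -0.3, -1.4]
opening: 0.0327
t 7.58 grasp [437.2 140.8  25.1] yaw 5.1 tilt 0.19 F [-0.6 -0.3 -1.4] open 32.7
 turn [ 0.003 -0.001 -0.   ] shift(now axes) [0.3 0.4 1.1] shift(after turn) [0.3 0.4 1.1]
```

```bash
python3 -m crank '[[0,0,0,0,0,-20,0.6],[0,0,0,0,0,-40,0.6],[0,0,0,0,0,-40,0.6],[0,0,0,0,0,-20,0.6],[0,0,0,0,0,0,0.6],[0,0,0,0,0,0,0.6]]';python3 h.py 590 90 120 5.1; python3 - <<'E'
from h import *
o=ctrl.get_obs();p=eyes.get_image('wrist');save(p,'w2')
p=eyes.get_image('top');save(p,'t2',(270,120,420,270),5)
E
```

```text
t: 8.08
tool_pos: [0.4348, 0.1403, 0.302]
tool_rot: [-2.118, -2.316, 0.005]
contact_force: [0.3, 0.9, -1.4]
opening: 0.0332
t 8.08 grasp [434.1 140.2 147. ] yaw 5.1 tilt 0.26 F [ 0.3  0.9 -1.4] open 33.2
 turn [-0.005 -0.    -0.   ] shift(now axes) [-63.9 150.3  26.3] shift(after turn) [-63.9 150.1  27. ]
```

View pics/w2.png

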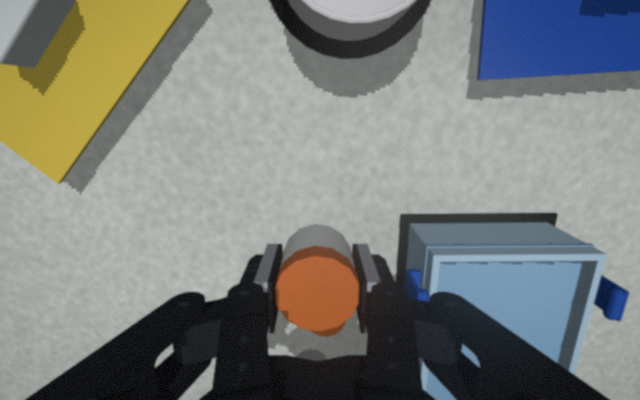

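View pics/t2.png

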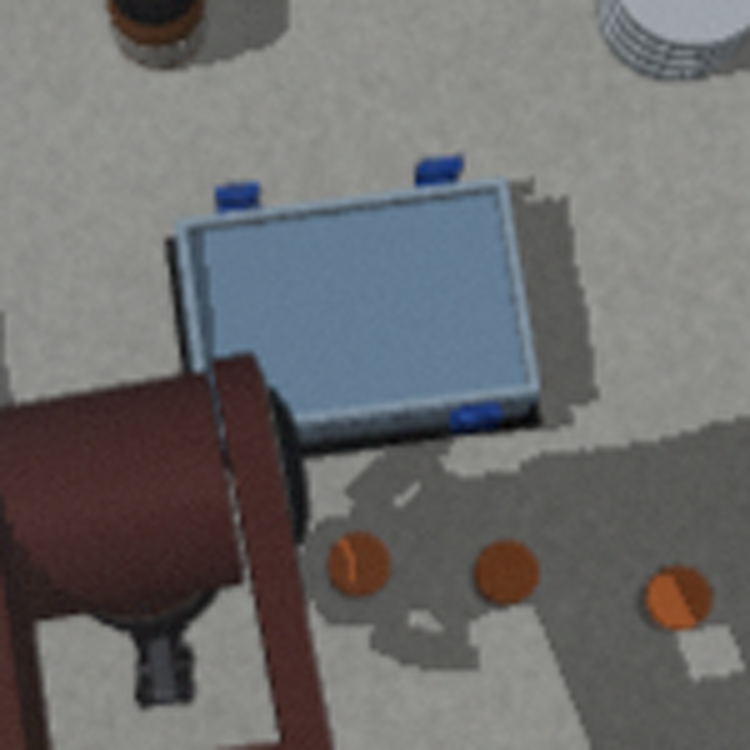

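```bash
python3 - <<'E'
from h import *
p=eyes.get_image('top')
a=[ray(p,270+u/5-.4,120+v/5-.4,.065)[:2]*1000 for u,v in((176,224),(505,181),(538,390))]
print(np.round(a,1)); print(np.linalg.norm(a[1]-a[0]),np.linalg.norm(a[2]-a[1]),(a[0]+a[2])/2,[np.degrees(np.arctan2(*(q)[::-1])) for q in(a[0]-a[1],a[1]-a[2])])
b=[ray(p,130+u/2.1-.3,90+v/2.1-.3,.065)[:2]*1000 for u,v in((370,158),(509,141),(520,231),(382,248))]
print(np.round(b,1),np.mean(b,0))
E
```

```text
[[631.9 130.6]
 [650.1 -47.7]
 [534.6 -59.1]]
179.24917458879534 116.10055314231356 [583.27145717  35.73873395] [np.float64(95.827227971618), np.float64(5.646345965937228)]
[[630.3 127.7]
 [647.1 -51.5]
 [528.9 -59.1]
 [512.6 115.3]] [579.72784911  33.0881501 ]
```

```bash
python3 -m crank '[[0,0,0,-9,25,0,0.6],[0,0,0,-17,38,0,0.6],[0,0,0,-17,38,0,0.6],[0,0,0,-12,30,0,0.6],[0,0,0,-5,15,0,0.6],[0,0,0,0,0,0,0.6],[0,0,0,0,0,0,0.6]]';python3 h.py 588 92 80 5.5
```

```text
t: 8.82
tool_pos: [0.5856, 0.0912, 0.2775]
tool_rot: [-2.1, -2.3, 0.042]
contact_force: [-0.8, -0.1, -0.8]
opening: 0.033
t 8.82 grasp [579.7  90.9 122.6] yaw 5.2 tilt 2.18 F [-0.8 -0.1 -0.8] open 33.0
 turn [-0.038 -0.002 -0.006] shift(now axes) [ 0.6  4.1 42.4] shift(after turn) [ 0.6  2.4 42.5]
```

```bash
python3 -m crank '[[-0.03,0,-0.006,0,2,0,0.6],[0,0,0,0,0,0,0.6],[0,0,0,0,0,0,0.6]]';python3 h.py 588 92 80 5.5
```

```text
t: 9.07
tool_pos: [0.5839, 0.092, 0.2718]
tool_rot: [-2.101, -2.316, 0.018]
contact_force: [-0.7, -1.0, -0.7]
opening: 0.0333
t 9.07 grasp [581.1  92.2 116.8] yaw 5.6 tilt 1.07 F [-0.7 -1.  -0.7] open 33.3
 turn [-0.018 -0.003  0.001] shift(now axes) [-0.5  4.7 36.7] shift(after turn) [-0.4  4.  36.8]
```

```bash
python3 -m crank '[[-0.018,-0.003,0,0,4,15,0.6],[0,0,0,0,1,10,0.6],[0,0,0,0,0,0,0.6],[0,0,0,0,0,0,0.6]]';python3 h.py 588 92 31 5.5
```

```text
t: 9.4
tool_pos: [0.5851, 0.0941, 0.2448]
tool_rot: [-2.106, -2.326, 0.006]
contact_force: [0.6, 0.4, 0.3]
opening: 0.0332
t 9.4 grasp [584.2  94.   89.8] yaw 5.7 tilt 0.32 F [0.6 0.4 0.3] open 33.2
 turn [-0.006 -0.     0.003] shift(now axes) [-2.3  3.  58.8] shift(after turn) [-2.3  2.7 58.8]
```

```bash
python3 -m crank '[[-0.004,0,0,-2,2,15,0.6],[0,0,0,0,0,20,0.6],[0,0,0,0,0,15,0.6],[0.005,0,0,0,0,0,0.6],[0,0,0,0,0,0,0.6]]';python3 h.py 588 92 31 5.5
```

```text
t: 9.82
tool_pos: [0.5871, 0.093, 0.197]
tool_rot: [-2.105, -2.328, 0.005]
contact_force: [-0.4, -0.5, 0.3]
opening: 0.033
t 9.82 grasp [586.4  93.   42. ] yaw 5.7 tilt 0.27 F [-0.4 -0.5  0.3] open 33.0
 turn [-0.005 -0.     0.004] shift(now axes) [-1.1  0.8 11. ] shift(after turn) [-1.1  0.8 11. ]
```

```bash
python3 -m crank '[[-0.004,0,0,-1,0,9,0.6],[0,0,0,0,0,2,0.6],[0,0,0,0,0,0,0.6],[0,0,0,0,0,0,0.6]]';python3 h.py 588 92 31 5.5
```

```text
t: 10.15
tool_pos: [0.5896, 0.0925, 0.1936]
tool_rot: [2.103, 2.327, 0.009]
contact_force: [-0.7, -0.6, -1.0]
opening: 0.0327
t 10.15 grasp [590.8  92.7  38.6] yaw 5.8 tilt 0.43 F [-0.7 -0.6 -1. ] open 32.7
 turn [ 0.007 -0.     0.005] shift(now axes) [-0.4 -1.7  7.6] shift(after turn) [-0.4 -1.7  7.6]
```

```bash
python3 -m crank '[[0.005,0,0,0,-1,8,0.6],[0,0,0,0,0,0,0.6],[0,0,0,0,0,0,0.6]]';python3 h.py 588 92 31 5.5
```

```text
t: 10.4
tool_pos: [0.5924, 0.0927, 0.1958]
tool_rot: [2.1, 2.325, 0.013]
contact_force: [-0.4, -0.3, -0.1]
opening: 0.0328
t 10.4 grasp [594.2  92.8  40.8] yaw 5.8 tilt 0.7 F [-0.4 -0.3 -0.1] open 32.8
 turn [0.012 0.001 0.006] shift(now axes) [-0.3 -4.5  9.8] shift(after turn) [-0.3 -4.4  9.8]
```

```bash
for i in 1 2 3 4; do python3 -m crank '[[0,0,0,0,0,0,0.6]]' >/dev/null;python3 h.py 588 92 31 5.5; done
```

```text
t 10.48 grasp [594.5  92.8  41.2] yaw 5.8 tilt 0.74 F [-0.7  0.7 -1. ] open 32.6
 turn [0.013 0.001 0.006] shift(now axes) [-0.2 -4.7 10.1] shift(after turn) [-0.3 -4.5 10.2]
t 10.57 grasp [594.4  92.8  41. ] yaw 5.8 tilt 0.74 F [-1.1  0.4 -0.4] open 32.7
 turn [0.013 0.001 0.006] shift(now axes) [-0.2 -4.6 10. ] shift(after turn) [-0.3 -4.5 10. ]
t 10.65 grasp [594.   92.7  40.4] yaw 5.8 tilt 0.69 F [-1.1 -0.6  1.2] open 32.8
 turn [0.012 0.001 0.006] shift(now axes) [-0.2 -4.3  9.4] shift(after turn) [-0.2 -4.2  9.4]
t 10.73 grasp [593.7  92.7  39.8] yaw 5.8 tilt 0.64 F [-0.  -0.3  0.8] open 32.8
 turn [0.011 0.001 0.006] shift(now axes) [-0.2 -4.1  8.8] shift(after turn) [-0.2 -4.   8.8]
```

```bash
python3 -m crank '[[0.011,0,0.003,0,-3,8,0.6]]' >/dev/null;python3 h.py 588 92 31 5.5;  for i in 1 2 3 ; do python3 -m crank '[[0,0,0,0,0,0,0.6]]' >/dev/null;python3 h.py 588 92 31 5.5; done
```

```text
t 10.82 grasp [593.4  92.6  37.1] yaw 5.6 tilt 0.54 F [-20.7   0.2  62. ] open 33.1
 turn [0.009 0.001 0.003] shift(now axes) [-0.2 -4.1  6.1] shift(after turn) [-0.2 -4.   6.1]
t 10.9 grasp [594.   92.7  39. ] yaw 5.7 tilt 0.57 F [-3.4 -0.  -1.4] open 32.8
 turn [0.01  0.001 0.003] shift(now axes) [-0.2 -4.6  7.9] shift(after turn) [-0.2 -4.5  7.9]
t 10.98 grasp [594.4  92.7  39.7] yaw 5.7 tilt 0.6 F [-2.2 -0.2  2. ] open 32.9
 turn [0.01  0.001 0.003] shift(now axes) [-0.3 -4.9  8.6] shift(after turn) [-0.3 -4.8  8.7]
t 11.07 grasp [594.1  92.7  39.4] yaw 5.6 tilt 0.56 F [-2.1  0.1  0.8] open 33.0
 turn [0.01  0.001 0.003] shift(now axes) [-0.3 -4.7  8.4] shift(after turn) [-0.3 -4.6  8.4]
```

```bash
python3 -m crank '[[0,0,0,0,0,-20,0.6],[0,0,0,0,0,-30,0.6],[0,0,0,0,0,-30,0.6],[0,0,0,0,0,-10,0.6],[0,0,0,0,0,0,0.6],[0,0,0,0,0,0,0.6]]' >/dev/null;python3 h.py 583 36 110 95.5; python3 - <<'E'
from h import *
o=ctrl.get_obs();p=eyes.get_image('wrist');save(p,'w3')
p=eyes.get_image('scene');save(p,'s3',(200,120,400,270),4)
E
```

```text
t 11.57 grasp [589.3  92.4 123.7] yaw 5.6 tilt 0.08 F [-0.1 -0.7 -0.5] open 32.9
 turn [-1.000e-03 -1.000e-03 -1.569e+00] shift(now axes) [-55.5 -12.   13.7] shift(after turn) [ 11.9 -55.5  13.7]
```

View pics/w3.png

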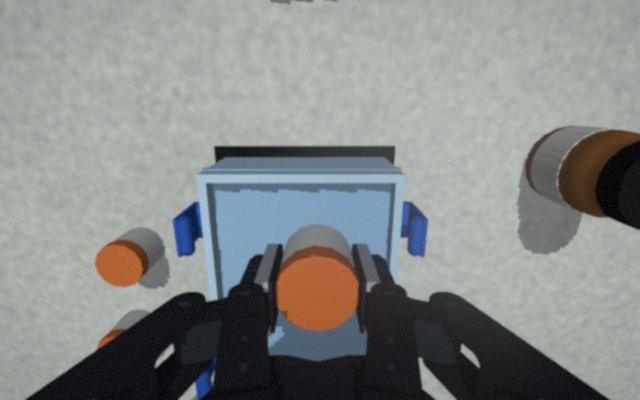

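View pics/s3.png

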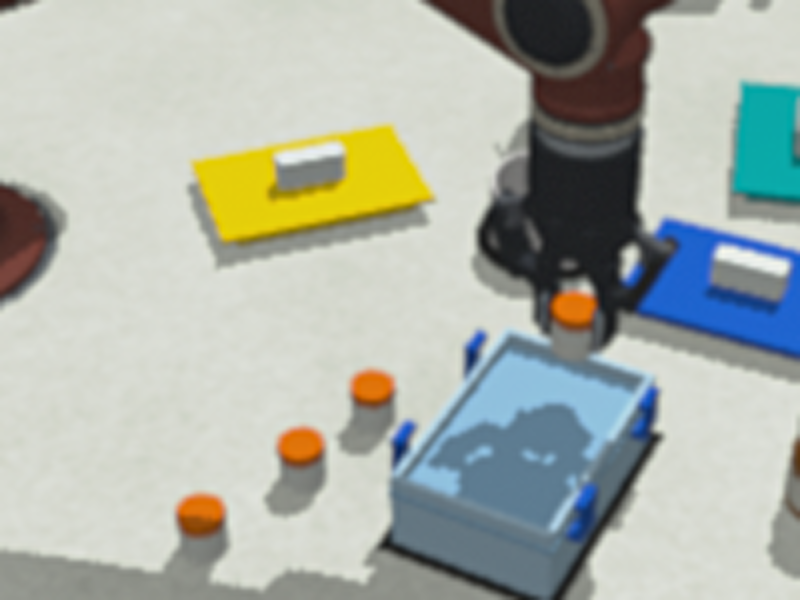

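```bash
python3 - <<'E'
from h import *
o=ctrl.get_obs();p=eyes.get_image('wrist');save(p,'w4',(150,120,450,300),2.6);print(cam(p))
a=[ray(p,u,v,.065,o)[:2]*1000 for u,v in((199,172),(405,170))];print(a,np.linalg.norm(a[1]-a[0]))
d=(a[1]-a[0]);d/=np.linalg.norm(d);print(np.degrees(np.arctan2(d[1],d[0])), (a[0]+a[1])/2+90*np.array([d[1],-d[0]]))
E
```

```text
324.9022691941351
[array([516.70629365, 120.05742977]), array([633.09166938, 132.7032138 ])] 117.07037002367626
6.201112330361448 [584.62066055  36.90692375]
```

View pics/w4.png

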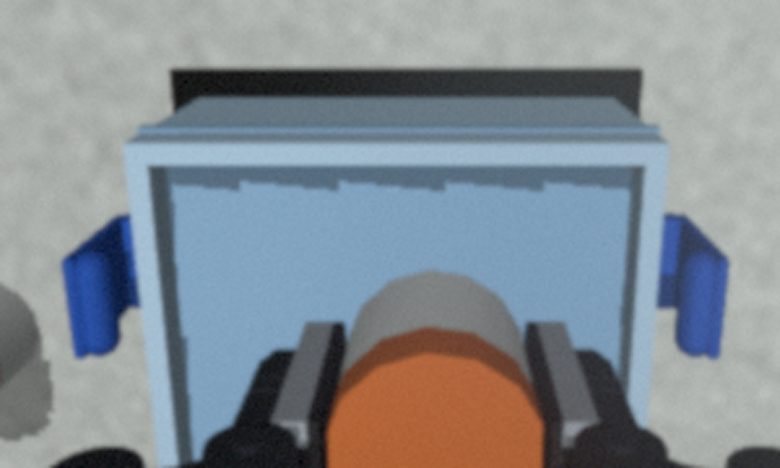

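```bash
python3 -m crank '[[0,0,0,1,-8,10,0.6],[0,0,0,0,-4,20,0.6],[0,0,0,0,0,10,0.6],[0,0,0,0,0,0,0.6],[0,0,0,0,0,0,0.6]]' >/dev/null;python3 h.py 578 93 31 5.9
```

```text
t 12.13 grasp [572.3  91.9  74. ] yaw 5.6 tilt 0.82 F [-0.4  0.1  0.3] open 32.9
 turn [-0.014 -0.001 -0.005] shift(now axes) [ 0.6  4.1 42.9] shift(after turn) [ 0.7  3.5 42.9]
```

```bash
python3 -m crank '[[-0.014,-0.001,-0.005,0,4,10,0.6],[0,0,0,0,0,15,0.6],[0,0,0,0,0,0,0.6],[0,0,0,0,0,0,0.6]]' >/dev/null;python3 h.py 578 93 31 5.9
```

```text
t 12.47 grasp [580.   92.4  49.1] yaw 5.9 tilt 0.06 F [-0.7 -0.   0.3] open 33.2
 turn [ 0.001  0.    -0.   ] shift(now axes) [ 0.8 -1.8 18.1] shift(after turn) [ 0.7 -1.8 18.1]
```

```bash
python3 -m crank '[[0,0,0,0,-2,10,0.6],[0,0,0,0,0,4,0.6],[0,0,0,0,0,0,0.6]]' >/dev/null;python3 h.py 578 93 31 5.9;python3 -m crank '[[0,0,0,0,0,0,0.6]]'
```

```text
t 12.72 grasp [579.6  92.2  36.5] yaw 5.9 tilt 0.26 F [-0.6 -0.  -0.6] open 32.8
 turn [ 0.004  0.001 -0.   ] shift(now axes) [ 0.9 -0.8  5.5] shift(after turn) [ 0.9 -0.8  5.5]
t: 12.8
tool_pos: [0.5789, 0.0923, 0.1916]
tool_rot: [2.102, 2.33, 0.005]
contact_force: [0.4, 0.3, -0.5]
opening: 0.0327
```

```bash
python3 -m crank '[[0,0,0,0,-1,4,0.6]]'|grep force;python3 -m crank '[[0,0,0,0,0,1,0.6]]'|grep force; python3 h.py 578 93 31 5.9;python3 -m crank '[[0,0,0,0,0,0,0.6]]'|grep force; python3 h.py 578 93 31 5.9
```

```text
contact_force: [0.8, -0.0, -0.3]
contact_force: [-1.2, -0.3, -0.2]
t 12.97 grasp [579.2  92.1  32.2] yaw 5.9 tilt 0.36 F [-1.2 -0.3 -0.2] open 32.9
 turn [ 0.006  0.001 -0.   ] shift(now axes) [ 0.9 -0.2  1.2] shift(after turn) [ 0.9 -0.2  1.2]
contact_force: [0.4, -0.6, -0.9]
t 13.05 grasp [579.3  92.2  32.2] yaw 5.9 tilt 0.36 F [ 0.4 -0.6 -0.9] open 33.0
 turn [ 0.006  0.001 -0.   ] shift(now axes) [ 0.9 -0.2  1.2] shift(after turn) [ 0.9 -0.2  1.2]
```

```bash
python3 -m crank '[[0,0,0,0,0,2,0.6],[0,0,0,0,0,0,0.0],[0,0,0,0,0,0,0.0],[0,0,0,0,0,0,0.0]]'|grep -E 'force|open';python3 h.py 578 93 31 5.9; python3 -m crank '[[0,0,0,0,0,-15,0],[0,0,0,0,0,-25,0],[0,0,0,0,0,-30,0],[0,0,0,0,0,-30,0],[0,0,0,0,0,-10,0],[0,0,0,0,0,0,0]]' >/dev/null; python3 h.py 447.5 39 100 5.9; python3 - <<'E'
from h import *
p=eyes.get_image('top');save(p,'t5',(270,120,420,270),4)
for c in caps(p): print(c)
E
```

```text
contact_force: [0.1, -0.1, 0.8]
opening: 0.0428
t 13.38 grasp [579.7  92.2  30.6] yaw 5.9 tilt 0.43 F [ 0.1 -0.1  0.8] open 42.8
 turn [ 0.007  0.001 -0.   ] shift(now axes) [ 0.9 -0.5 -0.4] shift(after turn) [ 0.9 -0.5 -0.4]
t 13.88 grasp [577.2  92.1 142.5] yaw 5.9 tilt 0.12 F [ 0.5 -0.8 -0.7] open 42.7
 turn [ 0.002  0.    -0.   ] shift(now axes) [ -39.5 -134.2   42.2] shift(after turn) [ -39.5 -134.2   42.5]
(array([371., 234.]), np.int32(116), array([441. , -40.8]), 16.5, array([441.2, -40.7]))
(array([405., 239.]), np.int32(120), array([ 424.9, -131. ]), 16.3, array([ 424.9, -131.1]))
```

View pics/t5.png

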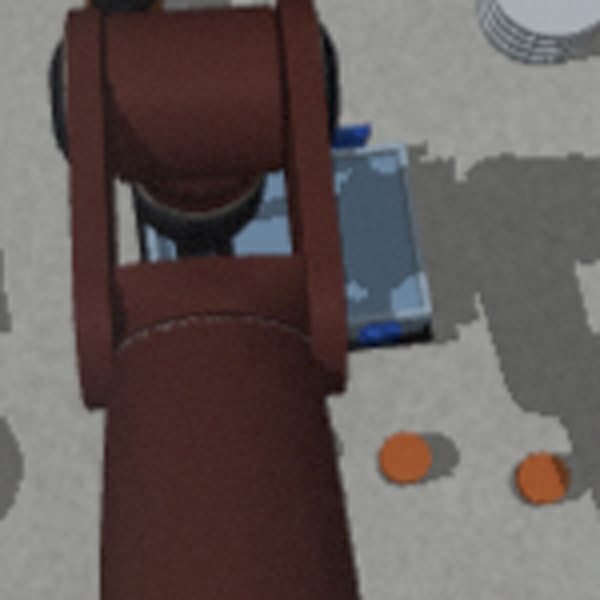

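```bash
python3 -m crank '[[0,0,0,-6,-20,-5,-0.3],[0,0,0,-11,-36,-5,-0.3],[0,0,0,-11,-36,-5,-0.3],[0,0,0,-8,-28,0,-0.3],[0,0,0,-3,-10,0,-0.3],[0,0,0,0,0,0,-0.3],[0,0,0,0,0,0,-0.3]]' >/dev/null;python3 h.py 447.5 39 60 5.9; python3 - <<'E'
from h import *
o=ctrl.get_obs();p=eyes.get_image('wrist');save(p,'w6')
for c in caps(p,o): print(c)
E
```

```text
t 14.52 grasp [441.7  38.6 142.9] yaw 5.9 tilt 0.94 F [ 0.1 -0.2  0.2] open 55.3
 turn [-0.016 -0.002  0.001] shift(now axes) [-0.   4.6 82.8] shift(after turn) [ 0.2  3.3 82.9]
(array([329., 206.]), np.int32(1419), array([447.7,  37.8]), 16.6, array([448. ,  38.1]))
(array([310., 296.]), np.int32(1138), array([442.3, -39.4]), 17.8, array([441.1, -39.9]))
```

View pics/w6.png

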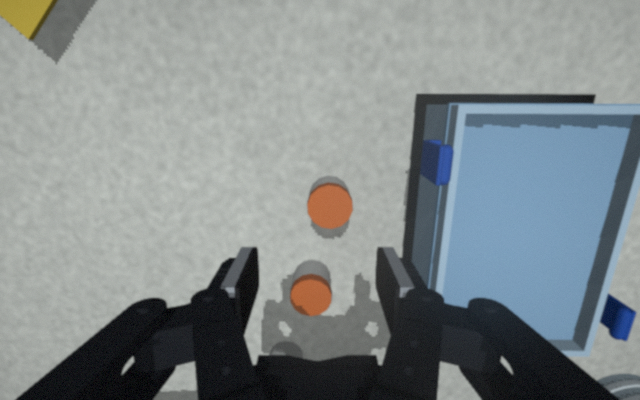

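```bash
python3 - <<'E'
from h import *
p=eyes.get_image('scene');save(p,'s7',(180,100,430,290),3.2)
p=eyes.get_image('top');save(p,'t7',(130,50,530,300),2)
for c in caps(p): print(c)
E
```

```text
(array([405., 239.]), np.int32(119), array([ 424.9, -131. ]), 16.3, array([ 425.1, -131.2]))
```

View pics/s7.png

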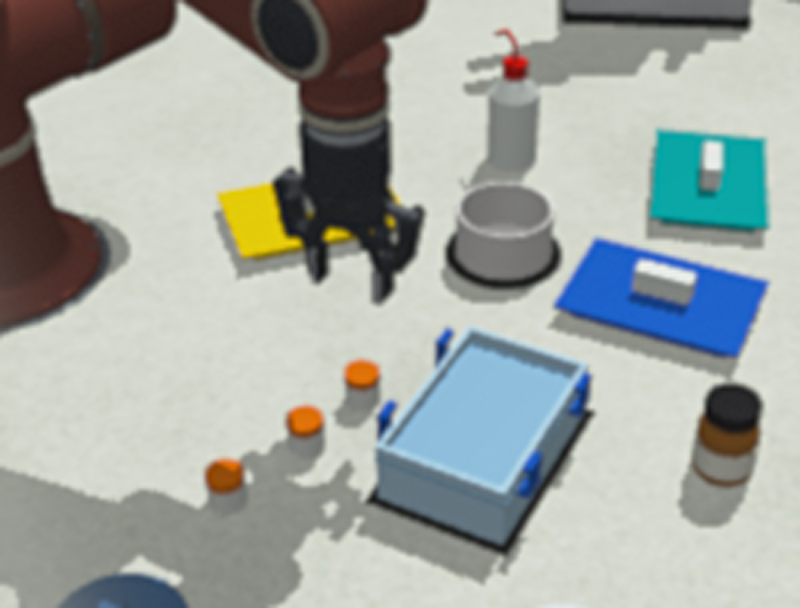

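View pics/t7.png

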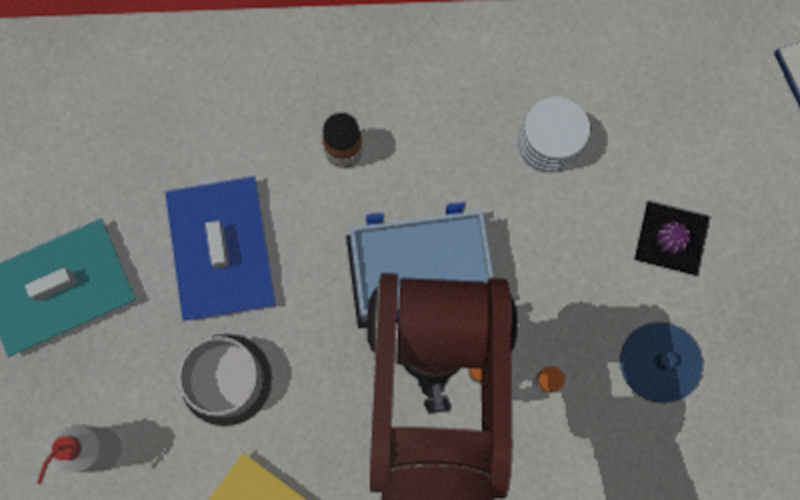

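```bash
python3 - <<'E'
from h import *
p=eyes.get_image('scene');save(p,'s8',scale=1.25)
for d in spotter.look_for('pot0',p): print(d['centre'],round(d['confidence'],2),np.round(proj(p,d['centre'])))
o=ctrl.get_obs();p=eyes.get_image('wrist')
for d in spotter.look_for('pot0',p): print(d['centre'],round(d['confidence'],2),np.round(proj(p,d['centre'],o)))
for X in([.579,.092,.041],[.441,.038,.0],[.425,-.131,.036]): print(proj(p,X,o))
E
```

```text
[0.4503, 0.0299, 0.0342] 0.69 [291. 217.]
[0.4523, -0.0465, 0.0345] 0.63 [276. 233.]
[0.434, -0.1372, 0.0316] 0.49 [251. 250.]
[0.4403, -0.0327, 0.0375] 0.93 [307. 288.]
[0.4231, -0.1199, 0.0105] 0.72 [282. 350.]
[0.4482, 0.0438, 0.0361] 0.63 [328. 198.]
(np.float64(522.9983973779833), np.float64(153.55602425110652))
(np.float64(318.04735096760027), np.float64(191.9774320112871))
(np.float64(280.1417360256546), np.float64(381.10556505365304))
```

View pics/s8.png

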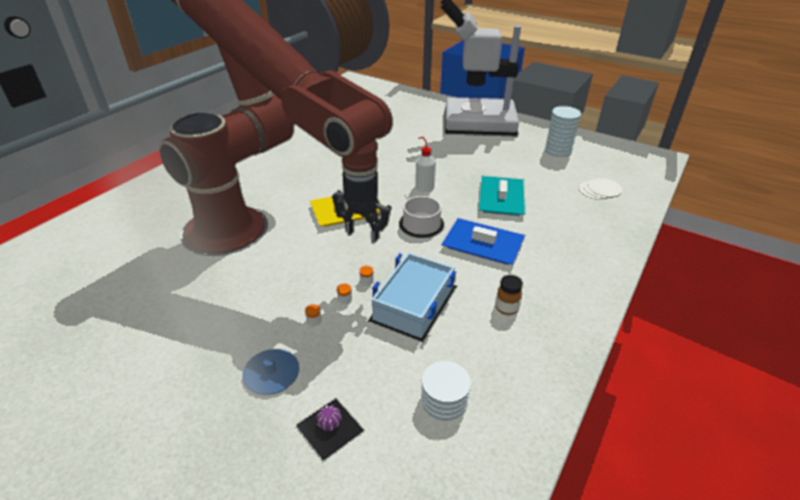

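```bash
python3 -m crank '[[0,0,0,20,0,-15,-0.3],[0,0,0,36,0,-15,-0.3],[0,0,0,36,0,-15,-0.3],[0,0,0,36,0,-15,-0.3],[0,0,0,36,0,-15,-0.3],[0,0,0,36,0,-10,-0.3],[0,0,0,20,0,0,-0.3],[0,0,0,0,0,0,-0.3]]' >/dev/null;python3 h.py 447.5 39 60 5.9; python3 - <<'E'
from h import *
p=eyes.get_image('top');save(p,'t9',scale=1.25)
p=eyes.get_image('wrist');save(p,'w9')
E
```

```text
t 15.53 grasp [424.1 268.9 235.7] yaw 5.8 tilt 0.74 F [0.3 0.5 0.4] open 55.4
 turn [-0.012 -0.005 -0.003] shift(now axes) [-231.2    0.5  174.4] shift(after turn) [-230.3   -2.1  175.6]
```

View pics/t9.png

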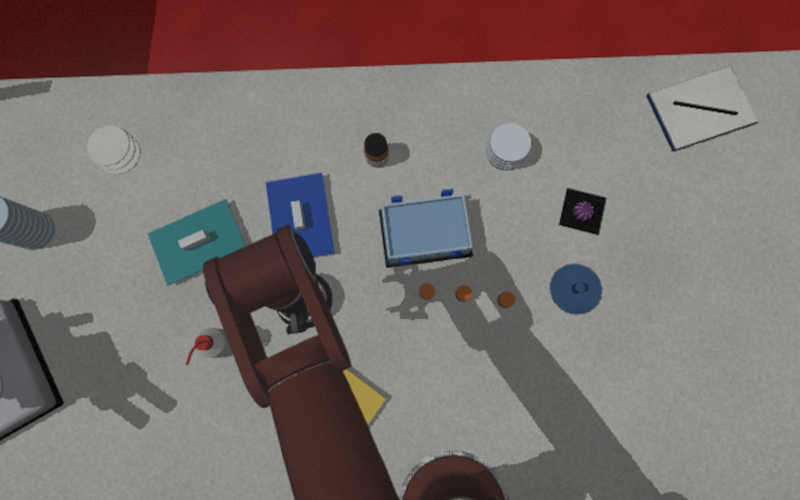

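View pics/w9.png

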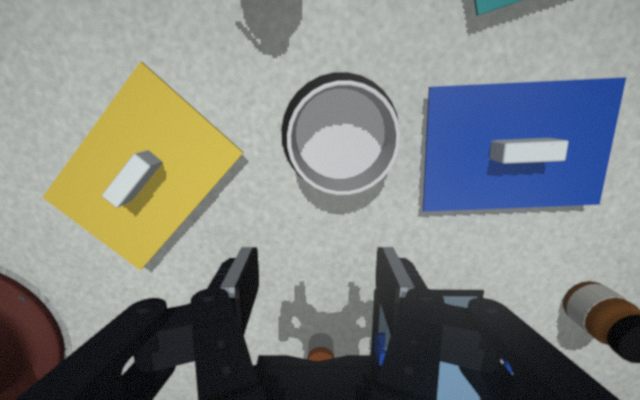

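```bash
python3 - <<'E'
from h import *
p=eyes.get_image('scene');save(p,'s10',(60,60,460,360),2)
print([ (np.round(d['centre'],3),round(d['confidence'],2)) for d in spotter.look_for('pot0',p)])
p=eyes.get_image('top');save(p,'t10',(290,140,400,220),7)
print(np.round(proj(p,[.579,.092,.041])))
print([ (np.round(d['centre'],3),round(d['confidence'],2)) for d in spotter.look_for('pot0',p)])
E
```

```text
[(array([ 0.452, -0.046,  0.035]), 0.76), (array([ 0.434, -0.139,  0.032]), 0.49)]
[320. 185.]
[(array([ 0.443, -0.04 ,  0.042]), 0.69), (array([ 0.425, -0.13 ,  0.037]), 0.54), (array([0.452, 0.042, 0.04 ]), 0.43)]
```

View pics/s10.png

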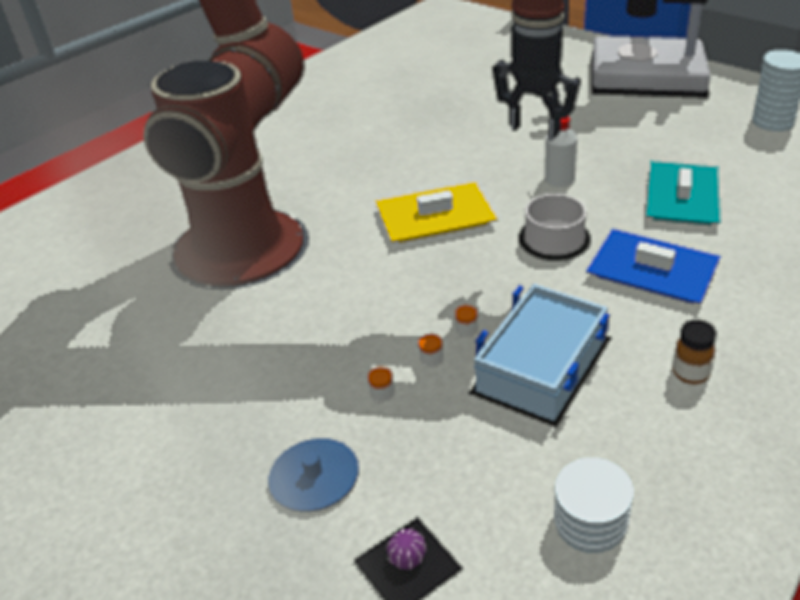

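View pics/t10.png

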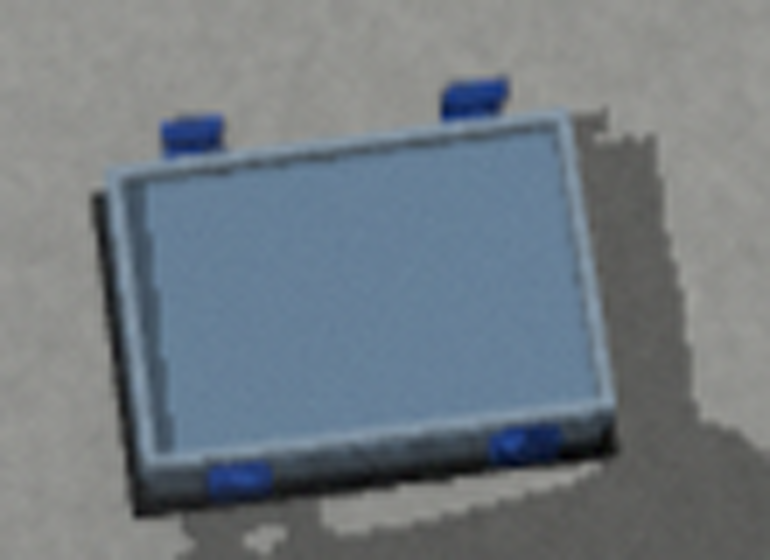

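```bash
python3 -m crank '[[-0.012,-0.005,-0.003,-20,4,10,-0.3],[0,0,0,-38,0,15,-0.3],[0,0,0,-38,0,15,-0.3],[0,0,0,-38,0,15,-0.3],[0,0,0,-38,0,15,-0.3],[0,0,0,-30,0,10,-0.3],[0,0,0,-15,0,0,-0.3],[0,0,0,0,0,0,-0.3]]' >/dev/null;python3 h.py 447.5 38.5 60 5.9
```

```text
t 16.5 grasp [449.8  34.1 149.8] yaw 5.0 tilt 0.07 F [-0.1  0.7  1.1] open 55.6
 turn [-0.001  0.001 -0.016] shift(now axes) [ 4.5 -1.9 89.8] shift(after turn) [ 4.5 -1.9 89.8]
```

```bash
python3 -m crank '[[0,0,-0.016,4,-2,15,-0.3],[0,0,0,0,-2,25,-0.3],[0,0,0,0,-2,20,-0.3],[0,0,0,0,0,0,-0.3],[0,0,0,0,0,0,-0.3]]' >/dev/null;python3 h.py 447.5 38.5 24 5.9
```

```text
t 16.92 grasp [443.2  33.9  88.9] yaw 5.3 tilt 0.1 F [-0.  -0.2 -0. ] open 55.3
 turn [ 0.002  0.    -0.011] shift(now axes) [ 4.2  4.8 64.9] shift(after turn) [ 4.1  5.  64.9]
```

```bash
python3 -m crank '[[0,0,-0.011,5,3,15,-0.3],[0,0,0,2,2,20,-0.3],[0,0,0,0,0,15,-0.3],[0,0,0,0,0,0,-0.3],[0,0,0,0,0,0,-0.3]]' >/dev/null;python3 h.py 447.5 38.5 24 5.9
```

```text
t 17.33 grasp [452.7  41.9  44.6] yaw 5.9 tilt 0.69 F [ 0.1  0.3 -0.1] open 55.4
 turn [ 0.012  0.001 -0.   ] shift(now axes) [-3.  -3.9 20.5] shift(after turn) [-3.  -3.7 20.6]
```

```bash
python3 -m crank '[[0.012,0,0,-3,-4,10,-0.3],[0,0,0,0,-1,8,-0.3],[0,0,0,0,0,0,-0.3],[0,0,0,0,0,0,-0.3]]' >/dev/null;python3 h.py 447.5 38.5 24 5.9
```

```text
t 17.67 grasp [448.9  37.6  29.6] yaw 5.9 tilt 0.38 F [ 0.4  0.3 -0.2] open 55.8
 turn [ 0.006  0.003 -0.   ] shift(now axes) [ 0.6 -0.4  5.6] shift(after turn) [ 0.6 -0.4  5.6]
```

```bash
python3 -m crank '[[0.006,0.003,0,0.5,-1,6,-0.3],[0,0,0,0,0,0,-0.3],[0,0,0,0,0,0,0.6],[0,0,0,0,0,0,0.6],[0,0,0,0,0,0,0.6],[0,0,0,0,0,0,0.6]]' >/dev/null;python3 h.py 447.5 38.5 24 5.9;  python3 -m crank '[[0,0,0,0,0,-20,0.6],[0,0,0,0,0,-35,0.6],[0,0,0,0,0,-35,0.6],[0,0,0,0,0,-20,0.6],[0,0,0,0,0,0,0.6],[0,0,0,0,0,0,0.6]]' >/dev/null; python3 h.py 581.9 54.8 120 5.9
```

```text
t 18.17 grasp [447.8  38.2  24.3] yaw 5.9 tilt 0.1 F [ 0.2 -0.1 -1.4] open 33.1
 turn [ 0.002 -0.    -0.001] shift(now axes) [0.3 0.  0.3] shift(after turn) [0.3 0.  0.3]
t 18.67 grasp [445.   38.5 136.1] yaw 5.9 tilt 0.29 F [-0.7 -0.3 -0.8] open 33.1
 turn [-0.005 -0.001 -0.001] shift(now axes) [  2.4 137.2  15.5] shift(after turn) [  2.4 137.1  16.1]
```

```bash
python3 -m crank '[[0,0,0,0,22,-4,0.6],[0,0,0,1,36,-5,0.6],[0,0,0,1,36,-5,0.6],[0,0,0,0,28,0,0.6],[-0.01,0,0,0,10,0,0.6],[-0.01,0,0,0,0,0,0.6],[0,0,0,0,0,0,0.6]]' >/dev/null;python3 h.py 582 54.7 80 5.9
```

```text
t 19.25 grasp [578.3  55.3 134.5] yaw 5.8 tilt 0.23 F [ 0.1  0.3 -1.2] open 33.3
 turn [-0.001 -0.004 -0.001] shift(now axes) [-0.6  3.4 54.4] shift(after turn) [-0.4  3.4 54.5]
```

```bash
python3 -m crank '[[0,-0.004,0,-1,6,15,0.6],[0,0,0,0,3,20,0.6],[0,0,0,0,0,15,0.6],[0,0,0,0,0,0,0.6],[0,0,0,0,0,0,0.6]]' >/dev/null;python3 h.py 582 54.7 31 5.9
```

```text
t 19.67 grasp [580.1  54.4  77. ] yaw 5.8 tilt 0.69 F [-0.4  0.2  0.6] open 33.0
 turn [-0.012 -0.001 -0.001] shift(now axes) [ 0.2  0.6 46. ] shift(after turn) [ 0.2  0.1 46. ]
```

```bash
python3 -m crank '[[-0.01,-0.001,0,0,1,10,0.6],[0,0,0,0,0,18,0.6],[0,0,0,0,0,8,0.6],[0,0,0,0,0,0,0.6],[0,0,0,0,0,0,0.6]]' >/dev/null;python3 h.py 582 54.7 31 5.9; python3 - <<'E'
from h import *
p=eyes.get_image('wrist');save(p,'w11')
E
```

```text
t 20.08 grasp [580.5  54.3  42.6] yaw 5.8 tilt 0.06 F [ 0.6 -0.5 -1.1] open 33.2
 turn [-0.001  0.001 -0.002] shift(now axes) [ 0.2  1.4 11.6] shift(after turn) [ 0.2  1.4 11.6]
```

View pics/w11.png

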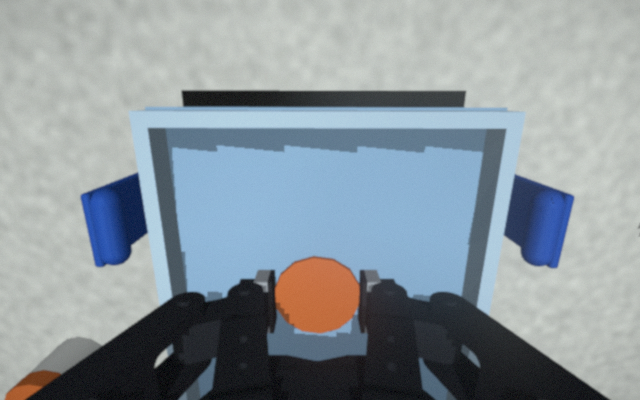

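```bash
python3 -m crank '[[0,0,0,0,1,8,0.6],[0,0,0,0,0,3,0.6],[0,0,0,0,0,0,0.6]]'|grep force; python3 h.py 582 54.7 30 5.9;python3 -m crank '[[0,0,0,0,0,4,0.6],[0,0,0,0,0,0,0.6]]'|grep force; python3 h.py 582 54.7 30 5.9
```

```text
contact_force: [0.8, -0.1, -1.3]
t 20.38 grasp [583.6  54.3  33.9] yaw 5.8 tilt 0.27 F [ 0.8 -0.1 -1.3] open 33.5
 turn [ 0.004  0.001 -0.001] shift(now axes) [ 0.3 -0.9  3.9] shift(after turn) [ 0.3 -0.9  3.9]
contact_force: [-0.1, 0.2, -0.7]
t 20.55 grasp [584.1  54.3  30. ] yaw 5.8 tilt 0.32 F [-0.1  0.2 -0.7] open 32.9
 turn [ 0.005  0.002 -0.001] shift(now axes) [ 0.4 -1.2  0. ] shift(after turn) [ 0.4 -1.2  0. ]
```

```bash
python3 -m crank '[[0,0,0,0,0,0,0.0],[0,0,0,0,0,0,0.0],[0,0,0,0,0,0,0.0]]'|grep -E 'force|open'; python3 -m crank '[[0,0,0,0,0,-15,0],[0,0,0,0,0,-25,0],[0,0,0,0,0,-30,0],[0,0,0,0,0,-30,0],[0,0,0,0,0,-10,0],[0,0,0,0,0,0,0]]' >/dev/null; python3 h.py 441.5 -40 120 5.9; python3 - <<'E'
from h import *
o=ctrl.get_obs()
p=eyes.get_image('wrist');save(p,'w12')
p=eyes.get_image('top')
for c in caps(p): print(c)
E
```

```text
contact_force: [-0.1, -0.4, 0.6]
opening: 0.0428
t 21.3 grasp [582.1  54.4 142.4] yaw 5.8 tilt 0.05 F [-0.4 -0.3 -0.6] open 43.0
 turn [ 0.     0.001 -0.001] shift(now axes) [ -79.8 -149.4   22.4] shift(after turn) [ -79.6 -149.5   22.4]
(array([373., 234.]), np.int32(70), array([441.7, -42.8]), 14.9, array([442.3, -46.3]))
(array([405., 239.]), np.int32(120), array([ 424.9, -131. ]), 16.3, array([ 424.9, -131.1]))
```

View pics/w12.png

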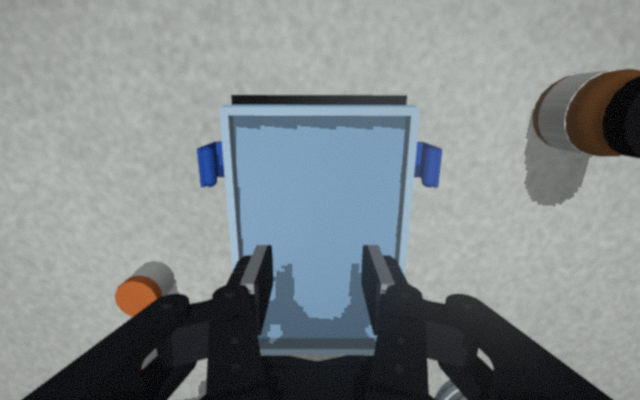

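```bash
python3 -m crank '[[0,0,0,-12,-22,-5,-0.3],[0,0,0,-19,-36,-5,-0.3],[0,0,0,-19,-36,-5,-0.3],[0,0,0,-18,-35,0,-0.3],[0.01,0,0,-9,-17,0,-0.3],[0.01,0,0,0,0,0,-0.3],[0,0,0,0,0,0,-0.3]]' >/dev/null;python3 h.py 441.5 -40 60 5.9; python3 - <<'E'
from h import *
o=ctrl.get_obs();p=eyes.get_image('wrist')
for c in caps(p,o): print(c)
E
```

```text
t 21.98 grasp [427.6 -38.4 138.9] yaw 6.0 tilt 2.8 F [ 0.1  0.6 -0.6] open 55.4
 turn [-0.048 -0.007  0.001] shift(now axes) [-2.5 10.  78.3] shift(after turn) [-2.   6.2 78.7]
(array([344., 212.]), np.int32(1407), array([441.1, -41.2]), 16.3, array([441.1, -41.1]))
(array([309., 313.]), np.int32(1090), array([ 424.2, -130. ]), 17.8, array([ 424.5, -130.6]))
```

```bash
python3 -m crank '[[-0.04,-0.006,0,-2,6,10,-0.3],[-0.01,0,0,0,3,20,-0.3],[0,0,0,0,0,15,-0.3],[0,0,0,0,0,0,-0.3],[0,0,0,0,0,0,-0.3]]' >/dev/null;python3 h.py 441.2 -41 24 5.9
```

```text
t 22.45 grasp [447.2 -36.8  88.7] yaw 6.2 tilt 0.19 F [-0.4 -0.4 -0. ] open 55.3
 turn [ 0.001 -0.003  0.005] shift(now axes) [-3.2 -6.3 64.7] shift(after turn) [-3.  -6.3 64.7]
```

```bash
python3 -m crank '[[0,-0.003,0,-4,-5,15,-0.3],[0,0,0,-2,-3,20,-0.3],[0,0,0,0,0,15,-0.3],[0,0,0,0,0,0,-0.3],[0,0,0,0,0,0,-0.3]]' >/dev/null;python3 h.py 441.2 -41 24 5.9
```

```text
t 22.87 grasp [444.6 -43.1  40.4] yaw 6.4 tilt 0.29 F [-0.8 -0.4  0.8] open 55.8
 turn [0.005 0.001 0.009] shift(now axes) [ 2.3 -2.4 16.4] shift(after turn) [ 2.3 -2.4 16.4]
```

```bash
python3 -m crank '[[0.005,0,0.009,2,-3,12,-0.3],[0,0,0,0,0,4,-0.3],[0,0,0,0,0,0,-0.3],[0,0,0,0,0,0,-0.3]]' >/dev/null;python3 h.py 441.2 -41 24 5.9
```

```text
t 23.2 grasp [443.2 -41.4  26.4] yaw 5.9 tilt 0.28 F [-0.1 -0.2 -0.7] open 55.4
 turn [0.004 0.002 0.   ] shift(now axes) [ 0.2 -1.3  2.4] shift(after turn) [ 0.2 -1.3  2.4]
```

```bash
python3 -m crank '[[0.004,0.002,0,0,-2,3,-0.3],[0,0,0,0,0,0,0.6],[0,0,0,0,0,0,0.6],[0,0,0,0,0,0,0.6],[0,0,0,0,0,0,0.6]]' >/dev/null;python3 h.py 441.2 -41 24 5.9;  python3 -m crank '[[0,0,0,0,0,-20,0.6],[0,0,0,0,0,-35,0.6],[0,0,0,0,0,-35,0.6],[0,0,0,0,0,-20,0.6],[0,0,0,0,0,0,0.6],[0,0,0,0,0,0,0.6]]' >/dev/null; python3 h.py 586 16.3 130 5.9
```

```text
t 23.62 grasp [441.8 -41.7  25. ] yaw 5.9 tilt 0.2 F [ 0.1  0.7 -0.8] open 33.4
 turn [0.003 0.001 0.   ] shift(now axes) [ 0.5 -0.   1. ] shift(after turn) [ 0.5 -0.   1. ]
t 24.12 grasp [438.9 -41.1 136.9] yaw 5.9 tilt 0.16 F [-1.5  0.5 -1.2] open 33.0
 turn [-0.003 -0.001 -0.   ] shift(now axes) [ 42.1 151.9   6.5] shift(after turn) [ 42.1 151.8   6.9]
```

```bash
python3 -m crank '[[0,0,0,7,24,-4,0.6],[0,0,0,11,38,-5,0.6],[0,0,0,11,38,-5,0.6],[0,0,0,9,32,0,0.6],[-0.01,0,0,3,12,0,0.6],[-0.01,0,0,0,0,0,0.6],[0,0,0,0,0,0,0.6]]' >/dev/null;python3 h.py 586 16.3 80 5.9
```

```text
t 24.7 grasp [580.8  17.8 135.5] yaw 5.8 tilt 0.24 F [-0.4  0.6 -0.4] open 33.0
 turn [ 0.001 -0.004 -0.002] shift(now axes) [-1.6  5.1 55.5] shift(after turn) [-1.4  5.2 55.5]
```

```bash
python3 -m crank '[[0,-0.004,0,-3,8,15,0.6],[0,0,0,0,4,20,0.6],[0,0,0,0,0,15,0.6],[0,0,0,0,0,0,0.6],[0,0,0,0,0,0,0.6]]' >/dev/null;python3 h.py 586 16.3 31 5.9
```

```text
t 25.12 grasp [585.9  13.9  77.7] yaw 5.7 tilt 0.57 F [1.  0.  0.1] open 32.9
 turn [-0.01  -0.001 -0.004] shift(now axes) [ 2.5 -0.8 46.7] shift(after turn) [ 2.6 -1.2 46.7]
```

```bash
python3 -m crank '[[-0.01,0,-0.004,2,0,10,0.6],[0,0,0,1,0,18,0.6],[0,0,0,0,0,8,0.6],[0,0,0,0,0,0,0.6],[0,0,0,0,0,0,0.6]]' >/dev/null;python3 h.py 586 16.3 31 5.9
```

```text
t 25.53 grasp [584.9  15.6  43.1] yaw 5.8 tilt 0.07 F [-0.1 -0.7 -0.3] open 33.1
 turn [ 0.001 -0.001 -0.002] shift(now axes) [ 0.7  1.3 12.1] shift(after turn) [ 0.7  1.3 12.1]
```

```bash
python3 -m crank '[[0,0,0,0,1,8,0.6],[0,0,0,0,0,3,0.6],[0,0,0,0,0,0,0.6]]'|grep force; python3 h.py 586 16.3 30.5 5.9;python3 -m crank '[[0,0,0,0,-1,4,0.6],[0,0,0,0,0,0,0.6]]'|grep force; python3 h.py 586 16.3 30.5 5.9
```

```text
contact_force: [0.9, -0.4, -0.3]
t 25.78 grasp [587.5  15.3  34.1] yaw 5.8 tilt 0.3 F [ 0.9 -0.4 -0.3] open 33.1
 turn [ 0.005  0.    -0.002] shift(now axes) [ 1.1 -0.6  3.6] shift(after turn) [ 1.1 -0.6  3.6]
contact_force: [-0.8, 0.1, -1.0]
t 25.95 grasp [587.1  15.1  30.6] yaw 5.8 tilt 0.37 F [-0.8  0.1 -1. ] open 32.8
 turn [ 0.006  0.001 -0.002] shift(now axes) [1.2 0.  0.1] shift(after turn) [1.2 0.  0.1]
```

```bash
python3 -m crank '[[0,0,0,0,0,0,0.0],[0,0,0,0,0,0,0.0],[0,0,0,0,0,0,0.0]]'|grep -E 'force|open'; python3 -m crank '[[0,0,0,0,0,-15,0],[0,0,0,0,0,-25,0],[0,0,0,0,0,-30,0],[0,0,0,0,0,-30,0],[0,0,0,0,0,-10,0],[0,0,0,0,0,0,0]]' >/dev/null; python3 h.py 425 -131 120 5.9; python3 - <<'E'
from h import *
p=eyes.get_image('top')
for c in caps(p): print(c)
E
```

```text
contact_force: [0.1, 0.6, 0.4]
opening: 0.0429
t 26.7 grasp [585.3  15.3 143.5] yaw 5.8 tilt 0.16 F [0.6 0.  0.3] open 42.8
 turn [ 0.003 -0.    -0.002] shift(now axes) [-129.4 -173.9   23. ] shift(after turn) [-129.  -174.1   23.5]
(array([405., 239.]), np.int32(120), array([ 424.9, -131. ]), 16.3, array([ 424.9, -131.1]))
```

```bash
python3 -m crank '[[0,0,0,-14,-18,-5,-0.3],[0,0,0,-22,-30,-5,-0.3],[0,0,0,-22,-30,-5,-0.3],[0,0,0,-22,-30,0,-0.3],[0,0,0,-22,-30,0,-0.3],[0,0,0,-18,-24,0,-0.3],[0,0,0,-8,-10,0,-0.3],[0,0,0,0,0,0,-0.3]]' >/dev/null;python3 h.py 425 -131 60 5.9; python3 - <<'E'
from h import *
o=ctrl.get_obs();p=eyes.get_image('wrist')
for c in caps(p,o): print(c)
E
```

```text
t 27.42 grasp [ 415.  -131.4  141.7] yaw 6.1 tilt 1.05 F [-0.2 -0.1  1.1] open 55.3
 turn [-0.016 -0.009  0.003] shift(now axes) [ 0.   8.8 81.6] shift(after turn) [ 0.8  7.4 81.7]
(array([334., 208.]), np.int32(1399), array([ 424.3, -132.2]), 16.4, array([ 424.4, -131.9]))
```

```bash
python3 -m crank '[[-0.016,-0.009,0,0,6,10,-0.3],[0,0,0,0,3,20,-0.3],[0,0,0,0,0,15,-0.3],[0,0,0,0,0,0,-0.3],[0,0,0,0,0,0,-0.3]]' >/dev/null;python3 h.py 424.6 -131.6 24 5.9
```

```text
t 27.88 grasp [ 428.3 -127.6   90.6] yaw 6.2 tilt 0.31 F [ 1.2 -0.5  0.7] open 55.8
 turn [-0.003 -0.005  0.005] shift(now axes) [-3.2 -4.3 66.6] shift(after turn) [-2.9 -4.5 66.6]
```

```bash
python3 -m crank '[[0,-0.005,0,-4,-4,15,-0.3],[0,0,0,-1,-3,22,-0.3],[0,0,0,0,0,15,-0.3],[0,0,0,0,0,0,-0.3],[0,0,0,0,0,0,-0.3]]' >/dev/null;python3 h.py 424.6 -131.6 24 5.9
```

```text
t 28.3 grasp [ 425.6 -132.8   39.7] yaw 6.4 tilt 0.1 F [-0.1 -0.3  0.3] open 55.5
 turn [0.001 0.001 0.009] shift(now axes) [ 1.1 -0.8 15.6] shift(after turn) [ 1.1 -0.8 15.7]
```

```bash
python3 -m crank '[[0,0,0.009,1,-2,12,-0.3],[0,0,0,0,0,4,-0.3],[0,0,0,0,0,0,-0.3],[0,0,0,0,0,0,-0.3]]' >/dev/null;python3 h.py 424.6 -131.6 24 5.9
```

```text
t 28.63 grasp [ 427.3 -132.6   27.9] yaw 6.0 tilt 0.46 F [-0.5 -0.1  0.4] open 55.7
 turn [0.006 0.005 0.002] shift(now axes) [ 0.6 -1.6  3.9] shift(after turn) [ 0.6 -1.6  3.9]
```

```bash
python3 -m crank '[[0.006,0.005,0,0,-2,4,-0.3],[0,0,0,0,0,0,0.6],[0,0,0,0,0,0,0.6],[0,0,0,0,0,0,0.6],[0,0,0,0,0,0,0.6]]' >/dev/null;python3 h.py 424.6 -131.6 24 5.9;  python3 -m crank '[[0,0,0,0,0,-20,0.6],[0,0,0,0,0,-35,0.6],[0,0,0,0,0,-35,0.6],[0,0,0,0,0,-25,0.6],[0,0,0,0,0,0,0.6],[0,0,0,0,0,0,0.6]]' >/dev/null; python3 h.py 590 -22.2 130 5.9
```

```text
t 29.05 grasp [ 426.7 -133.2   27.2] yaw 6.0 tilt 0.31 F [ 0.1  0.4 -0.9] open 33.0
 turn [0.005 0.002 0.002] shift(now axes) [ 1.5 -1.1  3.2] shift(after turn) [ 1.5 -1.1  3.2]
t 29.55 grasp [ 423.4 -131.9  144.4] yaw 6.0 tilt 0.12 F [ 0.3  0.3 -1.3] open 32.7
 turn [-0.001 -0.002  0.002] shift(now axes) [ 91.9 177.   14.3] shift(after turn) [ 92.3 176.8  14.4]
```

```bash
python3 -m crank '[[0,0,0,11,22,-4,0.6],[0,0,0,18,35,-5,0.6],[0,0,0,18,35,-5,0.6],[0,0,0,18,35,-3,0.6],[0,0,0,15,30,0,0.6],[-0.01,0,0,8,14,0,0.6],[-0.01,0,0,0,0,0,0.6],[0,0,0,0,0,0,0.6]]' >/dev/null;python3 h.py 590 -22.2 80 5.9
```

```text
t 30.22 grasp [589.1 -20.7 147.3] yaw 5.8 tilt 0.38 F [-0.4 -0.3 -1.5] open 32.8
 turn [ 0.004 -0.006 -0.002] shift(now axes) [-1.1  1.  67.3] shift(after turn) [-0.8  1.3 67.3]
```

```bash
python3 -m crank '[[0.004,-0.006,0,-2,5,20,0.6],[0,0,0,0,3,25,0.6],[0,0,0,0,0,20,0.6],[0,0,0,0,0,0,0.6],[0,0,0,0,0,0,0.6]]' >/dev/null;python3 h.py 590 -22.2 33 5.9
```

```text
t 30.63 grasp [590.9 -25.4  75.6] yaw 5.7 tilt 0.53 F [ 1.  -0.3  0.2] open 32.9
 turn [-0.009 -0.    -0.004] shift(now axes) [ 3.3 -1.6 42.6] shift(after turn) [ 3.3 -2.  42.6]
```

```bash
python3 -m crank '[[-0.008,0,-0.004,3,-1,8,0.6],[0,0,0,1,0,15,0.6],[0,0,0,0,0,5,0.6],[0,0,0,0,0,0,0.6],[0,0,0,0,0,0,0.6]]' >/dev/null;python3 h.py 590 -22.2 33 5.9
```

```text
t 31.05 grasp [590.1 -22.8  49.4] yaw 5.8 tilt 0.19 F [ 0.6 -0.4 -1. ] open 32.7
 turn [ 0.003  0.001 -0.002] shift(now axes) [ 0.5  0.4 16.4] shift(after turn) [ 0.5  0.5 16.4]
```

```bash
python3 -m crank '[[0,0,0,0,0,9,0.6],[0,0,0,0,-1,5,0.6],[0,0,0,0,0,0,0.6]]'|grep force; python3 h.py 590 -22.2 33 5.9;python3 -m crank '[[0,0,0,0,-1,4,0.6],[0,0,0,0,0,0,0.6]]'|grep force; python3 h.py 590 -22.2 33 5.9
```

```text
contact_force: [-0.7, -0.2, -0.5]
t 31.3 grasp [591.  -23.3  37.3] yaw 5.8 tilt 0.5 F [-0.7 -0.2 -0.5] open 33.3
 turn [ 0.008  0.002 -0.002] shift(now axes) [0.9 0.4 4.3] shift(after turn) [0.9 0.4 4.3]
contact_force: [1.0, 0.4, -0.9]
t 31.47 grasp [590.1 -23.5  33.1] yaw 5.8 tilt 0.52 F [ 1.   0.4 -0.9] open 33.3
 turn [ 0.009  0.002 -0.002] shift(now axes) [0.9 1.4 0.1] shift(after turn) [0.9 1.4 0.1]
```

```bash
python3 -m crank '[[0,0,0,0,0,0,0.0],[0,0,0,0,0,0,0.0],[0,0,0,0,0,0,0.0]]'|grep -E 'force|open'; python3 -m crank '[[0,0,0,0,0,-15,0],[0,0,0,0,0,-25,0],[0,0,0,0,0,-30,0],[0,0,0,0,0,-35,0],[0,0,0,0,0,-35,0],[0,0,0,0,0,-30,0],[0,0,0,0,0,0,0]]' >/dev/null; python3 h.py 626 320 200 5.9; python3 - <<'E'
from h import *
o=ctrl.get_obs();p=eyes.get_image('wrist');save(p,'w20')
p=eyes.get_image('top');print([c for c in caps(p)]); save(p,'t20',(130,90,510,290),2.1)
for d in spotter.look_for('pot0',p)+spotter.look_for('urchin',p): print(d['centre'],d['confidence'])
E
```

```text
contact_force: [0.5, -0.7, -0.4]
opening: 0.0426
t 32.3 grasp [587.1 -22.9 208.6] yaw 5.8 tilt 0.19 F [ 0.9 -0.5  0.5] open 42.7
 turn [ 0.003  0.001 -0.002] shift(now axes) [337.   73.8   8.5] shift(after turn) [336.9  74.5   8.6]
[]
[0.6164, -0.311, 0.0356] 0.75
[0.6248, 0.3167, 0.0203] 0.25
```

View pics/w20.png

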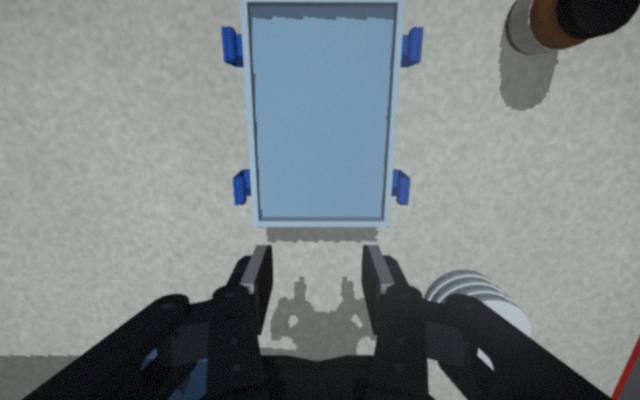

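View pics/t20.png

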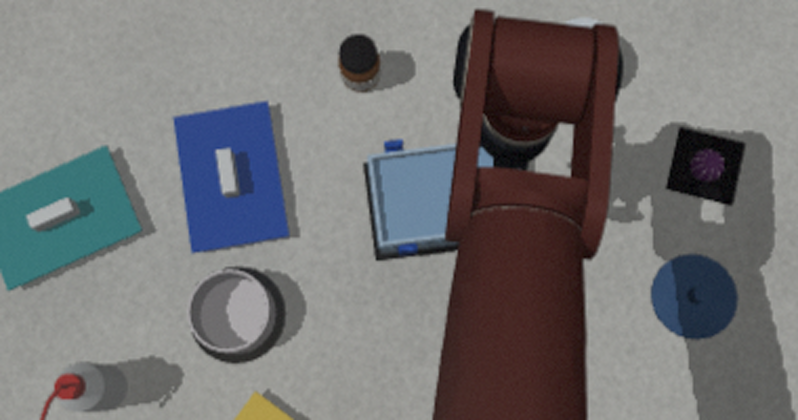

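```bash
python3 - <<'E'
from h import *
o=ctrl.get_obs();p=eyes.get_image('wrist');save(p,'w21',(210,0,440,240),3.3)
E
python3 -m crank '[[0,0,0,15,4,0,-0.2],[0,0,0,36,8,0,-0.2],[0,0,0,36,8,0,-0.2],[0,0,0,36,8,0,-0.2],[0,0,0,36,8,0,-0.2],[0,0,0,36,8,0,-0.2],[0,0,0,36,8,0,-0.2],[0,0,0,36,8,0,-0.2]]' >/dev/null;python3 h.py 626 320 200 5.9
```

```text
t 33.22 grasp [608.8 252.  176.5] yaw 5.0 tilt 2.52 F [ 1.  -0.6 -0. ] open 51.2
 turn [-0.044 -0.001 -0.016] shift(now axes) [ 66.3  15.2 -24.3] shift(after turn) [ 66.   17.3 -23.6]
```

View pics/w21.png

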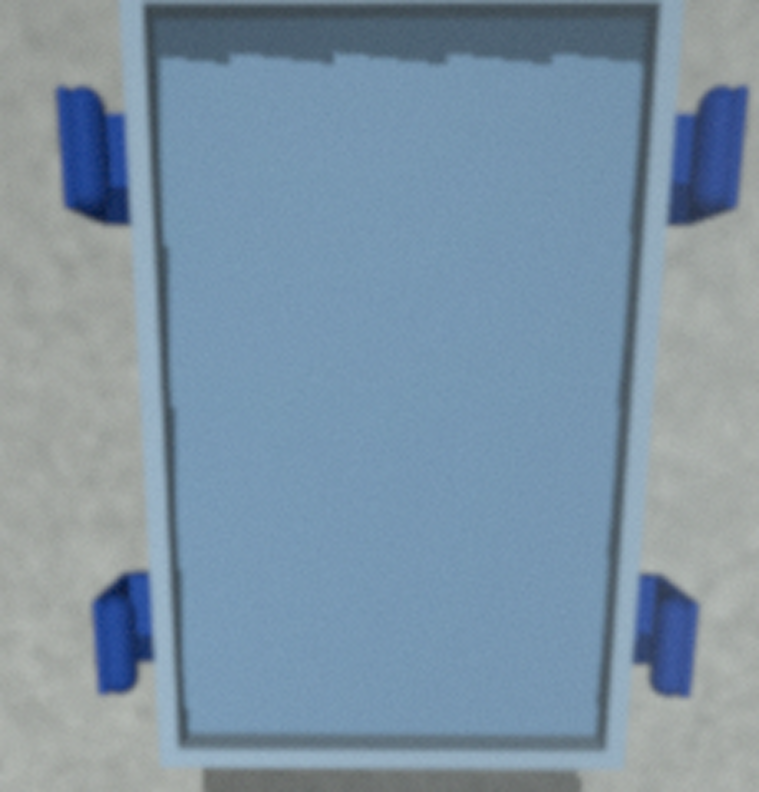

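```bash
python3 - <<'E'
from h import *
p=eyes.get_image('wrist')
a=np.radians(5.9);y=np.array([np.cos(a),np.sin(a),0]);z=np.array([0,0,-1.]);x=np.cross(y,z);Rd=np.stack([x,y,z],1)
Rm=Rd@R.from_rotvec([.003,.001,-.002]).inv().as_matrix()
o=dict(tool_rot=R.from_matrix(Rm).as_rotvec(),tool_pos=np.array([.5871,-.0229,.2086])-Rm[:,2]*.155)
c=[ray(p,210+u/3.3-.35,v/3.3-.35,.065,o)[:2]*1000 for u,v in((147,5),(659,5),(606,747),(181,747))]
c=np.array(c);print(np.round(c,1),c.mean(0));n=np.linalg.norm
print(n(c[0]-c[1]),n(c[1]-c[2]),n(c[2]-c[3]),n(c[3]-c[0]))
for d in(c[1]-c[0],c[2]-c[3],c[0]-c[3],c[1]-c[2]):print(np.degrees(np.arctan2(d[1],d[0])))
E
```

```text
[[526.5 114.5]
 [638.6 125.8]
 [656.3 -48.1]
 [543.4 -59.4]] [591.20541024  33.21165586]
112.64330852752529 174.78291870443027 113.50982458612711 174.63119387922464
5.781887923802959
5.7045026565612345
95.53496434740283
95.81919909891494
```

```bash
python3 - <<'E'
from h import *
from scipy.optimize import least_squares
p=eyes.get_image('top')
uv=[(108,170),(568,108),(614,408),(148,466),(124,181),(557,123),(600,398),(158,452)]
W=np.array([ray(p,290+u/7-.43,140+v/7-.43,.065)[:2]*1000 for u,v in uv])
M=np.array([(90,60),(-90,60),(-90,-60),(90,-60),(85,55),(-85,55),(-85,-55),(85,-55)],float)
# tub x -> world angle a ; y = rotated +90 => -x world; use y'=-y
def f(q,ret=False):
    a=np.radians(q[2]);ex=np.array([np.cos(a),np.sin(a)]);ey=-np.array([-np.sin(a),np.cos(a)])
    P=q[:2]+M[:,:1]*ex+M[:,1:]*ey
    return (P-W).ravel()
r=least_squares(f,[584,36,95.5]);print(r.x);print(np.round(r.fun.reshape(-1,2),1))
for q in('tub','tub_rim'):
    for n in('top','scene'):
        pp=eyes.get_image(n)
        print(q,n,[np.round(d['centre'],4) for d in spotter.mark_of(q,pp)][:2])
E
```

```text
[584.05183209  34.99475475  95.69737127]
[[ 1.4  0.5]
 [ 0.3 -0.5]
 [-0.6 -1.2]
 [-1.7  1. ]
 [ 1.5  1.1]
 [ 0.7 -0.5]
 [-0.2 -0.8]
 [-1.4  0.5]]
tub top [array([5.885e-01, 3.170e-02, 4.000e-04])]
tub scene [array([ 0.5895,  0.0353, -0.001 ])]
tub_rim top [array([0.581 , 0.0354, 0.0648])]
tub_rim scene [array([0.5854, 0.0352, 0.0668])]
```

```bash
python3 -m crank '[[-0.04,0,-0.11,20,8,-15,-0.2],[0,0,-0.117,20,12,-5,-0.2],[0,0,-0.117,0,0,0,-0.2],[0,0,-0.117,0,0,0,-0.2],[0,0,-0.117,0,0,0,-0.2],[0,0,-0.117,0,0,0,-0.2],[0,0,-0.117,0,0,0,-0.2],[0,0,-0.117,0,0,0,-0.2]]' >/dev/null;python3 h.py 626 320 200 98.7
```

```text
t 34.38 grasp [633.8 287.1 201.9] yaw 60.0 tilt 0.35 F [ 0.2  0.3 -0.3] open 50.9
 turn [ 0.005  0.003 -0.676] shift(now axes) [23.  25.5  2.1] shift(after turn) [ 2.  34.3  1.9]
```

```bash
python3 -m crank '[[0,0,-0.117,0,0,0,-0.2],[0,0,-0.117,0,0,0,-0.2],[0,0,-0.117,0,0,0,-0.2],[0,0,-0.117,0,0,0,-0.2],[0,0,-0.1,0,0,0,-0.2],[0,0,0,0,0,0,-0.2],[0,0,0,0,0,0,-0.2],[0,0,0,0,0,0,-0.2]]' >/dev/null;python3 h.py 626 320 200 98.7;  python3 - <<'E'
from h import *
o=ctrl.get_obs();p=eyes.get_image('wrist');save(p,'w22')
for q in('lid','lid_handle'):
    print([(np.round(d['centre'],4),round(d['confidence'],2)) for d in spotter.mark_of(q,p)])
E
```

```text
t 35.05 grasp [635.4 280.2 204.2] yaw 93.5 tilt 0.48 F [-1.4  0.2  0. ] open 51.2
 turn [ 0.004  0.007 -0.09 ] shift(now axes) [ 5.9 41.   4.3] shift(after turn) [ 2.1 41.4  4.2]
[(array([ 0.5753,  0.5461, -0.002 ]), 0.91), (array([6.312e-01, 3.208e-01, 2.000e-04]), 0.69)]
[(array([0.573 , 0.5515, 0.0478]), 0.88), (array([0.629 , 0.3185, 0.0454]), 0.78)]
```

View pics/w22.png

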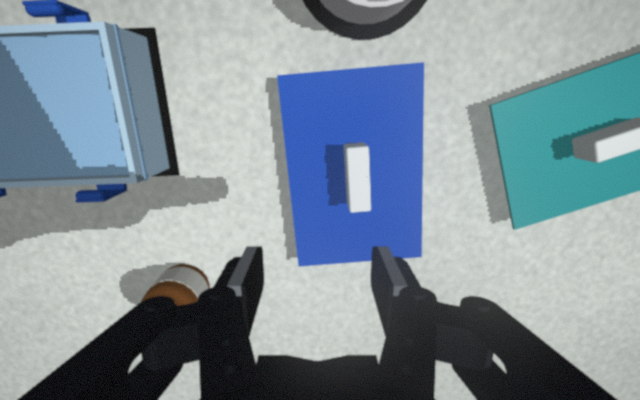

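```bash
python3 - <<'E'
from h import *
for n in range(1):
    o=ctrl.get_obs();p=eyes.get_image('wrist')
    g=p['image'].astype(int); 
    m=np.zeros((400,640),np.uint8); sub=(g.min(2)>180); m[120:240,320:400]=sub[120:240,320:400]
    print(m.sum(), rect(p,m>0,.048,o))
    hsv=cv2.cvtColor(p['image'],cv2.COLOR_RGB2HSV)
    b=cv2.inRange(hsv,(105,150,80),(125,255,255)); b2=np.zeros_like(b); b2[55:275,262:432]=b[55:275,262:432]
    b2=cv2.morphologyEx(b2,cv2.MORPH_OPEN,np.ones((5,5)))
    print((b2>0).sum(), rect(p,b2>0,.02,o))
    print(o['tool_pos'])
p=eyes.get_image('top');hsv=cv2.cvtColor(p['image'],cv2.COLOR_RGB2HSV)
b=cv2.inRange(hsv,(105,150,60),(125,255,255));b[:,:205]=0;b[:,280:]=0
print(rect(p,b>0,.02))
E
```

```text
1308 ((625.0594482421875, 316.6103820800781), (57.96117401123047, 18.0642147064209), 8.316887855529785)
23273 ((625.2051391601562, 316.1870422363281), (187.08766174316406, 127.82814025878906), 8.223609924316406)
[0.63431043 0.27974563 0.35908628]
((612.1536254882812, 253.410888671875), (18.302385330200195, 3.3908162117004395), 13.362019538879395)
```

```bash
python3 h.py 625 316.5 42 98.3; python3 -m crank '[[0.004,0.007,-0.1,0,0,0,-0.2],[0,0,0,3,20,10,-0.2],[0,0,0,1,15,20,-0.2],[0,0,0,0,4,30,-0.2],[0,0,0,0,0,20,-0.2],[0,0,0,0,0,0,-0.2],[0,0,0,0,0,0,-0.2]]' >/dev/null;python3 h.py 625 316.5 42 98.3
```

```text
t 35.3 grasp [635.3 280.7 204. ] yaw 93.7 tilt 0.48 F [0.1 0.7 0.1] open 51.5
 turn [ 0.004  0.007 -0.081] shift(now axes) [  8.   36.3 162.1] shift(after turn) [  3.9  37.5 162. ]
t 35.88 grasp [625.4 320.5 124.7] yaw 99.5 tilt 0.35 F [1.1 0.3 1.3] open 51.2
 turn [0.001 0.006 0.021] shift(now axes) [ 0.6 -3.7 82.7] shift(after turn) [ 0.  -3.6 82.7]
```

```bash
python3 -m crank '[[0,0.006,0.025,0,-4,10,-0.2],[0,0,0,0,-2,25,-0.2],[0,0,0,0,0,20,-0.2],[0,0,0,0,0,0,-0.2],[0,0,0,0,0,0,-0.2]]' >/dev/null;python3 h.py 625 316.5 42 98.3
```

```text
t 36.3 grasp [630.  314.   74.9] yaw 97.6 tilt 0.58 F [0.8 0.6 0.9] open 51.2
 turn [ 0.003  0.01  -0.011] shift(now axes) [ 3.4  3.5 32.9] shift(after turn) [ 3.1  3.6 32.9]
```

```bash
python3 -m crank '[[0.003,0.01,-0.011,4,3,10,-0.2],[0,0,0,1,1,10,-0.2],[0,0,0,0,0,4,-0.2],[0,0,0,0,0,0,-0.2],[0,0,0,0,0,0,-0.2]]' >/dev/null;python3 h.py 625 316.5 42 98.3
```

```text
t 36.72 grasp [625.5 317.6  54.5] yaw 98.2 tilt 0.36 F [ 0.3  0.2 -0.8] open 50.9
 turn [ 0.002  0.006 -0.001] shift(now axes) [-0.2 -0.7 12.5] shift(after turn) [-0.3 -0.7 12.5]
```

```bash
python3 -m crank '[[0.002,0.005,0,0,-1,8,-0.2],[0,0,0,0,0,4,-0.2],[0,0,0,0,0,0,-0.2],[0,0,0,0,0,0,-0.2]]' |grep force;python3 h.py 625 316.5 42 98.3
```

```text
contact_force: [-0.0, 0.8, 1.1]
t 37.05 grasp [625.7 316.4  42.6] yaw 98.2 tilt 0.15 F [-0.   0.8  1.1] open 51.1
 turn [-0.     0.003 -0.001] shift(now axes) [0.3 0.1 0.6] shift(after turn) [0.3 0.1 0.6]
```

```bash
python3 -m crank '[[0,0.002,0,0,0,0,1],[0,0,0,0,0,0,1],[0,0,0,0,0,0,1],[0,0,0,0,0,0,1],[0,0,0,0,0,0,1]]' 100|grep -E 'force|open';python3 h.py 625 316.5 42 98.3; python3 -m crank '[[0,0,0,0,0,-10,1],[0,0,0,0,0,-25,1],[0,0,0,0,0,-35,1],[0,0,0,0,0,-35,1],[0,0,0,0,0,-25,1],[0,0,0,0,0,-10,1],[0,0,0,0,0,0,1],[0,0,0,0,0,0,1]]'|grep force;python3 h.py 584 35 160 5.7; python3 - <<'E'
from h import *
p=eyes.get_image('wrist');save(p,'w23')
E
```

```text
contact_force: [-0.9, -0.6, -1.3]
opening: 0.0181
t 37.47 grasp [625.7 316.5  43.2] yaw 98.2 tilt 0.06 F [-0.9 -0.6 -1.3] open 18.1
 turn [-0.     0.001 -0.001] shift(now axes) [0.6 0.1 1.2] shift(after turn) [0.6 0.1 1.2]
contact_force: [0.1, 0.3, -0.5]
t 38.13 grasp [622.7 315.4 187.1] yaw 98.2 tilt 0.43 F [ 0.1  0.3 -0.5] open 18.2
 turn [-0.007 -0.004  1.615] shift(now axes) [  79.4 -272.2   28.2] shift(after turn) [-275.5  -67.5   27.1]
```

View pics/w23.png

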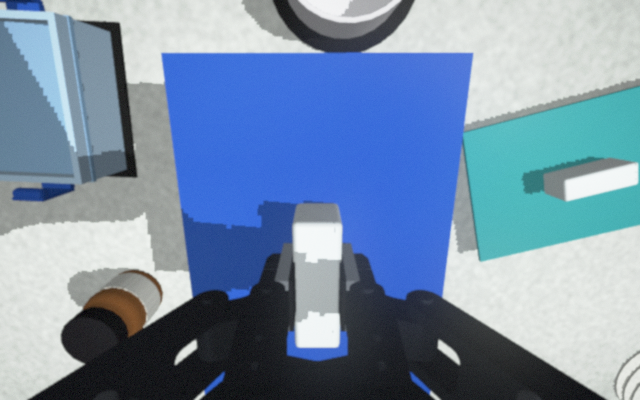

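```bash
python3 -m crank '[[0,0,0,5,-15,0,1],[0,0,0,10,-30,-3,1],[0,0,0,10,-34,-3,1],[0,0,0,10,-34,-3,1],[0,0,0,10,-34,0,1],[0,0,0,10,-34,0,1],[0,0,0,10,-34,0,1],[0,0,0,6,-20,0,1]]'|grep force;python3 h.py 584 35 160 5.7; python3 -m crank '[[0,0,0.117,0,0,0,1],[0,0,0.117,0,0,0,1],[0,0,0.117,0,0,0,1],[0,0,0.117,0,0,0,1],[0,0,0.117,0,0,0,1],[0,0,0.117,0,0,0,1],[0,0,0.117,0,0,0,1],[0,0,0.117,0,0,0,1]]'|grep force;python3 h.py 584 35 160 5.7
```

```text
contact_force: [0.6, 0.7, -1.1]
t 38.85 grasp [575.5  67.1 175.5] yaw 98.8 tilt 2.22 F [ 0.6  0.7 -1.1] open 17.9
 turn [-0.032 -0.029  1.625] shift(now axes) [  1.9 -33.1  15.5] shift(after turn) [-33.2  -0.7  15.4]
contact_force: [0.4, 0.4, -0.7]
t 39.52 grasp [562.6  59.5 152.3] yaw 42.2 tilt 4.34 F [ 0.4  0.4 -0.7] open 17.9
 turn [-0.073 -0.024  0.635] shift(now axes) [-25.2 -10.5  -8.7] shift(after turn) [-26.5   7.1  -8.2]
```

```bash
python3 -m crank '[[-0.05,-0.02,0.08,0,0,-15,1],[-0.02,0,0.117,0,0,-5,1],[0,0,0.117,0,0,0,1],[0,0,0.117,0,0,0,1],[0,0,0.117,0,0,0,1],[0,0,0,0,0,0,1],[0,0,0,0,0,0,1]]'|grep force;python3 h.py 584 35 160 5.7
```

```text
contact_force: [0.9, 1.3, -1.3]
t 40.1 grasp [564.5  64.1 152.5] yaw 9.0 tilt 2.46 F [ 0.9  1.3 -1.3] open 17.9
 turn [-0.033 -0.027  0.058] shift(now axes) [-27.3   9.4  -8.7] shift(after turn) [-26.9  11.2  -7.6]
```

```bash
python3 -m crank '[[-0.033,-0.027,0.058,-10,5,-5,1],[-0.01,-0.01,0.02,-15,6,-3,1],[0,0,0,-5,2,0,1],[0,0,0,0,0,0,1],[0,0,0,0,0,0,1]]'|grep force;python3 h.py 584 35 140 5.7
```

```text
contact_force: [0.8, 0.4, -1.2]
t 40.52 grasp [586.2  29.1 154.1] yaw 5.0 tilt 0.5 F [ 0.8  0.4 -1.2] open 18.4
 turn [-0.     0.009 -0.012] shift(now axes) [ 4.9 -1.6 14.1] shift(after turn) [ 4.8 -1.6 14.1]
```

```bash
python3 -m crank '[[0,0.009,-0.012,4,-1,5,1],[0,0,0,2,0,8,1],[0,0,0,0,0,0,1],[0,0,0,0,0,0,1],[0,0,0,0,0,0,1]]'|grep force;python3 h.py 584 34.5 110 5.7
```

```text
contact_force: [0.0, 0.0, -1.2]
t 40.93 grasp [583.   38.  138.3] yaw 6.0 tilt 0.27 F [ 0.   0.  -1.2] open 18.0
 turn [-0.003 -0.003  0.005] shift(now axes) [-3.2  0.2 28.2] shift(after turn) [-3.1  0.1 28.3]
```

```bash
python3 -m crank '[[-0.003,-0.003,0.004,-3,0,8,1],[0,0,0,-1,1,10,1],[0,0,0,0,0,2,1],[0,0,0,0,0,0,1],[0,0,0,0,0,0,1]]'|grep force;python3 h.py 584 34.5 110 5.7
```

```text
contact_force: [-0.1, -0.7, -1.5]
t 41.35 grasp [584.7  33.7 115.7] yaw 5.8 tilt 0.04 F [-0.1 -0.7 -1.5] open 17.9
 turn [-0.001 -0.     0.001] shift(now axes) [ 0.9 -0.7  5.7] shift(after turn) [ 0.9 -0.7  5.7]
```

Lid origin is about 72.5 mm up, just above the mouth. Check fit in the pictures.

```bash
python3 - <<'E'
from h import *
p=eyes.get_image('scene');save(p,'s24',(280,180,390,290),6)
p=eyes.get_image('wrist');save(p,'w24')
E
```

```text
(no output)
```

View pics/s24.png

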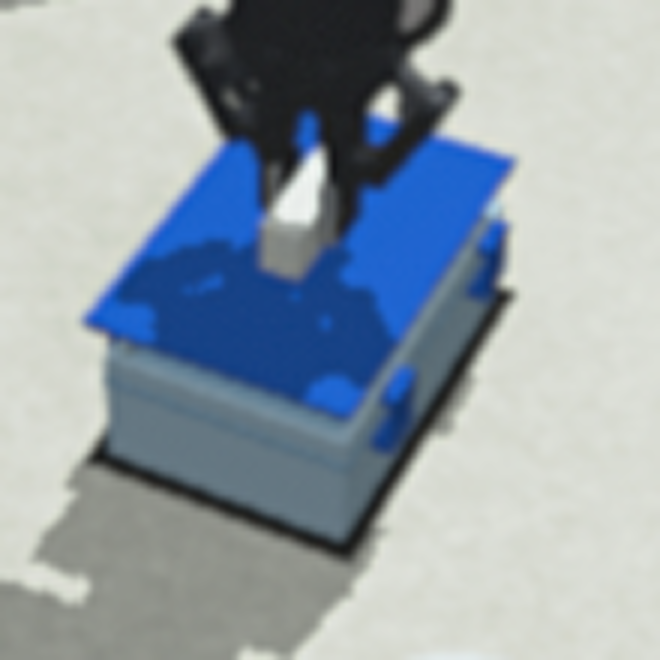

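View pics/w24.png

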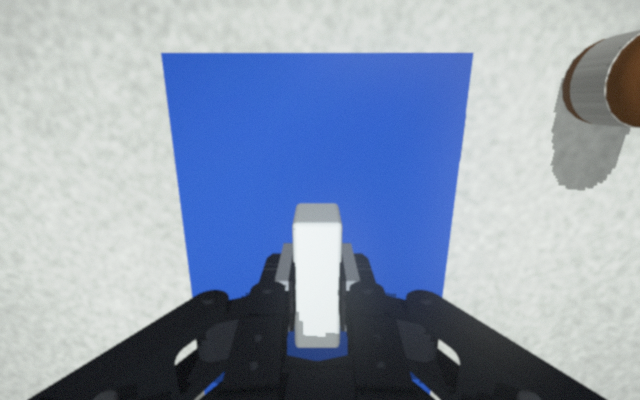

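```bash
python3 -m crank '[[0,0,0,1,-1,5,1],[0,0,0,0,0,2,1]]'|grep force;python3 h.py 584 34.5 103 5.7;python3 -m crank '[[0,0,0,0,0,0,1]]'|grep force;python3 h.py 584 34.5 103 5.7
```

```text
contact_force: [-0.2, 0.6, -1.1]
t 41.62 grasp [584.6  34.6 109.9] yaw 5.8 tilt 0.13 F [-0.2  0.6 -1.1] open 18.0
 turn [0.002 0.    0.001] shift(now axes) [-0.1 -0.2  6.9] shift(after turn) [-0.1 -0.2  6.9]
contact_force: [-0.3, 0.1, -1.2]
t 41.7 grasp [584.5  34.6 109.7] yaw 5.8 tilt 0.12 F [-0.3  0.1 -1.2] open 18.3
 turn [0.002 0.    0.001] shift(now axes) [-0.1 -0.2  6.6] shift(after turn) [-0.1 -0.2  6.6]
```

```bash
for i in 1 2 3 4; do python3 -m crank '[[0,0,0,0,0,3.5,1]]'|grep force;python3 h.py 584 34.5 103 5.7; done
```

```text
contact_force: [-0.2, 0.1, -0.6]
t 41.78 grasp [585.   34.6 106.7] yaw 5.8 tilt 0.2 F [-0.2  0.1 -0.6] open 18.3
 turn [0.003 0.001 0.001] shift(now axes) [-0.1 -0.5  3.7] shift(after turn) [-0.1 -0.5  3.7]
contact_force: [0.3, 0.4, -0.5]
t 41.87 grasp [585.1  34.7 103.1] yaw 5.8 tilt 0.23 F [ 0.3  0.4 -0.5] open 17.9
 turn [0.004 0.001 0.001] shift(now axes) [-0.2 -0.5  0.1] shift(after turn) [-0.2 -0.5  0.1]
contact_force: [-5.2, 0.7, 15.9]
t 41.95 grasp [586.4  34.7 101.2] yaw 5.8 tilt 0.4 F [-5.2  0.7 15.9] open 18.3
 turn [0.007 0.001 0.001] shift(now axes) [-0.1 -1.3 -1.8] shift(after turn) [-0.1 -1.3 -1.8]
contact_force: [-17.5, -0.3, 20.7]
t 42.03 grasp [586.8  34.8 100.5] yaw 5.8 tilt 0.37 F [-17.5  -0.3  20.7] open 18.2
 turn [0.006 0.001 0.001] shift(now axes) [-0.1 -1.8 -2.5] shift(after turn) [-0.1 -1.9 -2.5]
```

```bash
for i in 1 2 3; do python3 -m crank '[[0.006,0,0,0,-2.5,4,1]]'|grep force;python3 h.py 584 34.5 92 5.7; done
```

```text
contact_force: [-1.1, 0.8, 10.0]
t 42.12 grasp [585.7  34.6 100.1] yaw 5.8 tilt 0.31 F [-1.1  0.8 10. ] open 18.2
 turn [0.005 0.001 0.001] shift(now axes) [-0.  -0.9  8.1] shift(after turn) [-0.  -0.8  8.1]
contact_force: [2.2, 1.8, 8.4]
t 42.2 grasp [585.2  34.5  99.7] yaw 5.7 tilt 0.39 F [2.2 1.8 8.4] open 18.1
 turn [0.007 0.001 0.001] shift(now axes) [-0.  -0.2  7.7] shift(after turn) [-0.  -0.1  7.7]
contact_force: [2.1, 1.5, 7.1]
t 42.28 grasp [585.   34.4  99.2] yaw 5.7 tilt 0.54 F [2.1 1.5 7.1] open 18.0
 turn [0.009 0.001 0.   ] shift(now axes) [0.  0.4 7.2] shift(after turn) [0.  0.4 7.2]
```

Nicely centred; push harder.

```bash
for i in 1 2 3 4; do python3 -m crank '[[0.004,0,0,0,-0.5,8,1]]'|grep force;python3 h.py 584 34.5 92 5.7; done
```

```text
contact_force: [-2.1, -0.4, -0.9]
t 42.37 grasp [585.7  34.4  94.6] yaw 5.7 tilt 0.53 F [-2.1 -0.4 -0.9] open 17.8
 turn [0.009 0.002 0.   ] shift(now axes) [ 0.  -0.3  2.6] shift(after turn) [ 0.  -0.3  2.6]
contact_force: [-23.0, 1.5, 49.8]
t 42.45 grasp [586.   34.4  91.8] yaw 5.7 tilt 0.32 F [-23.    1.5  49.8] open 18.0
 turn [0.005 0.002 0.001] shift(now axes) [ 0.1 -1.1 -0.2] shift(after turn) [ 0.1 -1.1 -0.2]
contact_force: [-29.1, 1.0, 56.1]
t 42.53 grasp [586.1  34.4  91.8] yaw 5.8 tilt 0.09 F [-29.1   1.   56.1] open 18.0
 turn [-0.001  0.001  0.001] shift(now axes) [ 0.1 -2.2 -0.2] shift(after turn) [ 0.1 -2.2 -0.2]
contact_force: [-23.5, 0.6, 39.3]
t 42.62 grasp [586.1  34.4  91.8] yaw 5.8 tilt 0.36 F [-23.5   0.6  39.3] open 18.0
 turn [-0.006  0.001  0.001] shift(now axes) [ 0.1 -3.  -0.2] shift(after turn) [ 0.1 -3.  -0.2]
```

```bash
python3 -m crank '[[0,0,0,0,0,-1,1],[0,0,0,0,0,0,0.3],[0,0,0,0,0,0,-0.2],[0,0,0,0,0,0,-0.2],[0,0,0,0,0,0,-0.2]]'|grep -E 'force|open';python3 h.py 584 34.5 92 5.7; python3 -m crank '[[0,0,0,0,0,-15,-0.2],[0,0,0,0,0,-25,-0.2],[0,0,0,0,0,-35,-0.2],[0,0,0,0,0,-35,-0.2],[0,0,0,0,0,-20,-0.2],[0,0,0,0,0,0,-0.2],[0,0,0,0,0,0,-0.2],[0,0,0,0,0,0,-0.2]]'|grep force;  python3 h.py 618 -315 140 5.7;python3 - <<'E'
from h import *
o=ctrl.get_obs();p=eyes.get_image('wrist');save(p,'w25')
for q in('lid','lid_handle'):
    print([(np.round(d['centre'],4),round(d['confidence'],2)) for d in spotter.mark_of(q,p)][:2])
p=eyes.get_image('scene');save(p,'s25',(280,170,390,280),6)
for q in('lid','lid_handle'):
    print([(np.round(d['centre'],4),round(d['confidence'],2)) for d in spotter.mark_of(q,p)])
E
```

```text
contact_force: [0.4, 0.3, -0.1]
opening: 0.0515
t 43.03 grasp [586.6  34.4  93.6] yaw 5.8 tilt 0.28 F [ 0.4  0.3 -0.1] open 51.5
 turn [-0.005  0.002  0.002] shift(now axes) [ 0.  -3.2  1.6] shift(after turn) [ 0.  -3.2  1.6]
contact_force: [-0.3, -0.4, 0.2]
t 43.7 grasp [585.   34.4 220.8] yaw 5.8 tilt 0.87 F [-0.3 -0.4  0.2] open 51.4
 turn [-0.015  0.     0.001] shift(now axes) [-351.    -3.4   81. ] shift(after turn) [-351.    -4.3   80.8]
[(array([0.5917, 0.0355, 0.0504]), 0.9)]
[]
[(array([5.768e-01, 5.479e-01, 2.000e-04]), 0.92), (array([0.5892, 0.0328, 0.0473]), 0.66), (array([0.2275, 0.2493, 0.0009]), 0.59)]
[(array([0.583 , 0.0335, 0.0959]), 0.84), (array([0.2327, 0.2472, 0.0537]), 0.82), (array([0.5795, 0.5486, 0.0483]), 0.68)]
```

View pics/w25.png

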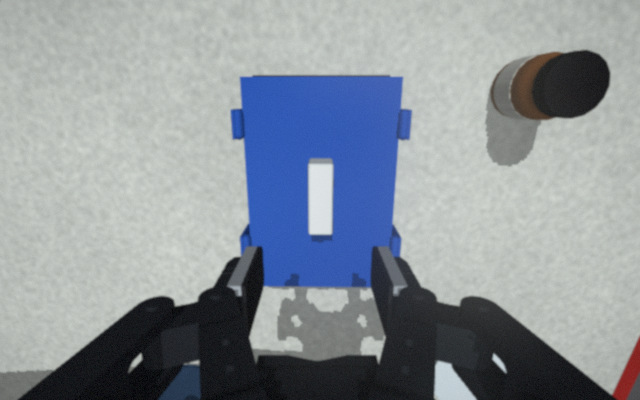

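View pics/s25.png

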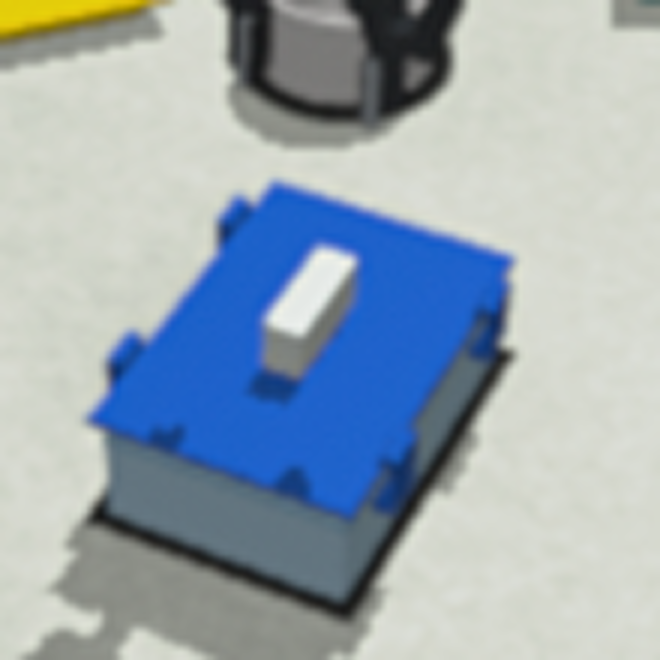

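```bash
python3 -m crank '[[0,0,0,-15,0,0,-0.8],[0,0,0,-36,0,0,-0.8],[0,0,0,-38,0,0,-0.8],[0,0,0,-38,0,0,-0.8],[0,0,0,-38,0,0,-0.8],[0,0,0,-38,0,0,-0.8],[0,0,0,-38,0,0,-0.8],[0,0,0,-38,0,0,-0.8]]'|grep force;  python3 h.py 618 -315 140 5.7
```

```text
contact_force: [1.1, -0.9, -0.7]
t 44.67 grasp [ 612.4 -245.4  212.6] yaw 6.6 tilt 1.45 F [ 1.1 -0.9 -0.7] open 76.5
 turn [-0.025 -0.006  0.015] shift(now axes) [-69.2  -4.4  72.2] shift(after turn) [-68.8  -5.1  72.5]
```

```bash
python3 -m crank '[[-0.025,-0.006,0.015,-15,-2,5,-0.8],[0,0,0,-15,0,5,-0.8],[0,0,0,-10,0,5,-0.8],[0,0,0,0,0,0,-0.8],[0,0,0,0,0,0,-0.8],[0,0,0,0,0,0,-0.8]]'|grep force;  python3 h.py 618 -315 140 5.7;python3 - <<'E'
from h import *
o=ctrl.get_obs();p=eyes.get_image('wrist');save(p,'w26')
for d in spotter.outline_of('urchin',p):
    m=d['region'];(c,r),mm=circ(p,m,.023,o);print(round(d['confidence'],2),m.sum(),np.round(c,1),round(r,1),np.round(mm,1))
print([np.round(d['centre'],4) for d in spotter.mark_of('urchin',p)])
E
```

```text
contact_force: [-0.3, 0.5, -0.1]
t 45.17 grasp [ 616.6 -294.5  192. ] yaw 5.3 tilt 0.33 F [-0.3  0.5 -0.1] open 76.9
 turn [-0.005 -0.003 -0.007] shift(now axes) [-20.3  -1.   52. ] shift(after turn) [-20.1  -1.4  52. ]
0.77 1645 [ 617.  -318.3] 22.9 [ 616.9 -317.8]
[array([ 0.6222, -0.3206,  0.0058])]
```

View pics/w26.png

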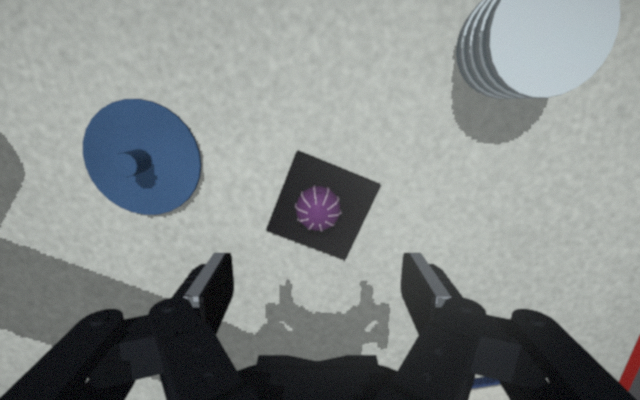

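```bash
python3 -m crank '[[0,0,0,-10,0,15,-0.7],[0,0,0,-12,0,25,-0.7],[0,0,0,-4,0,30,-0.7],[0,0,0,0,0,30,-0.7],[0,0,0,0,0,15,-0.7],[0,0,0,0,0,0,-0.7],[0,0,0,0,0,0,-0.7]]'|grep force;  python3 h.py 617 -317.5 27 5.7
```

```text
contact_force: [0.7, 0.2, 1.5]
t 45.9 grasp [ 622.2 -320.7   73.9] yaw 5.7 tilt 0.25 F [0.7 0.2 1.5] open 72.8
 turn [0.002 0.004 0.   ] shift(now axes) [ 3.3 -4.6 46.9] shift(after turn) [ 3.1 -4.5 46.9]
```

```bash
python3 -m crank '[[0,0,0,4,-5,12,-0.7],[0,0,0,1,-2,18,-0.7],[0,0,0,0,0,10,-0.7],[0,0,0,0,0,0,-0.7],[0,0,0,0,0,0,-0.7]]'|grep force;  python3 h.py 617 -317.5 27 5.7
```

```text
contact_force: [-0.4, 0.1, 0.4]
t 46.32 grasp [ 616.6 -317.1   35.8] yaw 5.8 tilt 0.66 F [-0.4  0.1  0.4] open 72.8
 turn [0.008 0.008 0.002] shift(now axes) [-1.7  1.6  8.8] shift(after turn) [-1.8  1.6  8.8]
```

```bash
python3 -m crank '[[0.008,0.008,0,-1,1,8,-0.7],[0,0,0,0,0,1,-0.7],[0,0,0,0,0,0,-0.7]]'|grep force;  python3 h.py 617 -317.5 27 5.7;python3 -m crank '[[0,0,0,0,0,0,0.9],[0,0,0,0,0,0,0.9],[0,0,0,0,0,0,0.9],[0,0,0,0,0,0,0.9],[0,0,0,0,0,0,0.9],[0,0,0,0,0,0,0.9]]' 25|grep -E 'force|open';  python3 h.py 617 -317.5 27 5.7
```

```text
contact_force: [0.1, -1.2, -0.3]
t 46.57 grasp [ 618.  -317.8   29.1] yaw 5.8 tilt 0.22 F [ 0.1 -1.2 -0.3] open 72.8
 turn [0.003 0.003 0.002] shift(now axes) [-0.  -0.5  2.1] shift(after turn) [-0.  -0.5  2.1]
contact_force: [-0.4, -0.6, -0.6]
opening: 0.0407
t 47.07 grasp [ 619.5 -318.8   31.6] yaw 5.8 tilt 0.45 F [-0.4 -0.6 -0.6] open 40.7
 turn [0.006 0.005 0.002] shift(now axes) [ 0.8 -1.5  4.6] shift(after turn) [ 0.7 -1.5  4.6]
```

```bash
python3 -m crank '[[0,0,0,0,0,-15,0.9],[0,0,0,0,0,-25,0.9],[0,0,0,0,0,-35,0.9],[0,0,0,0,0,-38,0.9],[0,0,0,0,0,-38,0.9],[0,0,0,0,0,-25,0.9],[0,0,0,0,0,0,0.9],[0,0,0,0,0,0,0.9]]'|grep -E 'force|open';  python3 h.py 445 310 200 5.7
```

```text
contact_force: [-0.1, 0.5, -1.6]
opening: 0.0407
t 47.73 grasp [ 616.6 -316.8  219.2] yaw 5.8 tilt 0.22 F [-0.1  0.5 -1.6] open 40.7
 turn [0.003 0.003 0.002] shift(now axes) [ 640.6 -106.8   17.2] shift(after turn) [ 640.3 -108.1   19.2]
```

```bash
python3 -m crank '[[0,0,0,15,-2,0,0.9],[0,0,0,30,-5,0,0.9],[0,0,0,36,-6,0,0.9],[0,0,0,36,-6,0,0.9],[0,0,0,36,-6,0,0.9],[0,0,0,36,-6,0,0.9],[0,0,0,36,-6,0,0.9],[0,0,0,36,-6,0,0.9]]'|grep -E 'force|open';  python3 h.py 445 310 200 5.7; python3 -m crank '[[0,0,0,36,-6,0,0.9],[0,0,0,36,-6,0,0.9],[0,0,0,36,-6,0,0.9],[0,0,0,36,-6,0,0.9],[0,0,0,36,-6,0,0.9],[0,0,0,30,-6,0,0.9],[0,0,0,20,-4,0,0.9],[0,0,0,0,0,0,0.9]]'|grep -E 'force|open';  python3 h.py 445 310 200 5.7
```

```text
contact_force: [0.3, 1.2, -0.7]
opening: 0.0406
t 48.4 grasp [537.9 -51.8 206.2] yaw 5.2 tilt 0.84 F [ 0.3  1.2 -0.7] open 40.6
 turn [-0.014 -0.005 -0.008] shift(now axes) [369.5 -61.6   9. ] shift(after turn) [370.1 -58.6   6.2]
contact_force: [0.7, -0.5, -0.4]
opening: 0.0404
t 49.07 grasp [454.9 192.5 190.8] yaw 5.7 tilt 2.62 F [ 0.7 -0.5 -0.4] open 40.4
 turn [-0.044 -0.011 -0.   ] shift(now axes) [119.7  -5.4  -7.8] shift(after turn) [119.6  -5.   -9.4]
```

```bash
python3 -m crank '[[-0.044,-0.011,0,15,0,-5,0.9],[0,0,0,20,0,0,0.9],[0,0,0,10,0,0,0.9],[0,0,0,0,0,0,0.9],[0,0,0,0,0,0,0.9],[0,0,0,0,0,0,0.9]]'|grep -E 'open';  python3 h.py 445 310 200 5.7;python3 - <<'E'
from h import *
o=ctrl.get_obs();p=eyes.get_image('wrist');save(p,'w27')
print([np.round(d['centre'],4) for d in spotter.mark_of('dish',p)])
o=ctrl.get_obs();p=eyes.get_image('wrist')
for d in spotter.outline_of('dish',p):
    m=d['region'];(c,r),mm=circ(p,m,.0,o);print(round(d['confidence'],2),m.sum(),np.round(c,1),round(r,1))
E
```

```text
opening: 0.0405
t 49.57 grasp [450.7 235.7 186.4] yaw 5.9 tilt 0.91 F [ 0.8 -0.8 -0.7] open 40.5
 turn [-0.015  0.006  0.003] shift(now axes) [ 73.4  -0.5 -14.1] shift(after turn) [ 73.5  -0.6 -13.6]
[array([ 0.4441,  0.3112, -0.0005])]
0.76 16561 [440.2 309.3] 65.2
```

View pics/w27.png

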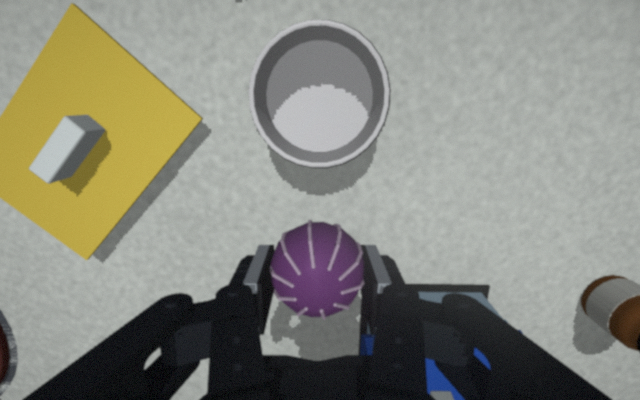

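```bash
python3 - <<'E'
from h import *
for i in range(2):
    o=ctrl.get_obs();p=eyes.get_image('wrist')
im=p['image'].copy()
for (cx,cy) in((.4445,.310),):
  for r,z,c in((.052,.06,(255,0,0)),(.048,.06,(0,255,0)),(.064,.005,(255,255,0)),(.048,.005,(0,0,255))):
    for a in np.linspace(0,6.28,200):
        u,v=proj(p,[cx+r*np.cos(a),cy+r*np.sin(a),z],o)
        if 0<=u<640 and 0<=v<400: im[int(v),int(u)]=c
p['image']=im;save(p,'w28',(200,0,440,220),3.3)
t=eyes.get_image('top');save(t,'t28',(180,180,310,300),5)
E
```

```text
(no output)
```

View pics/w28.png

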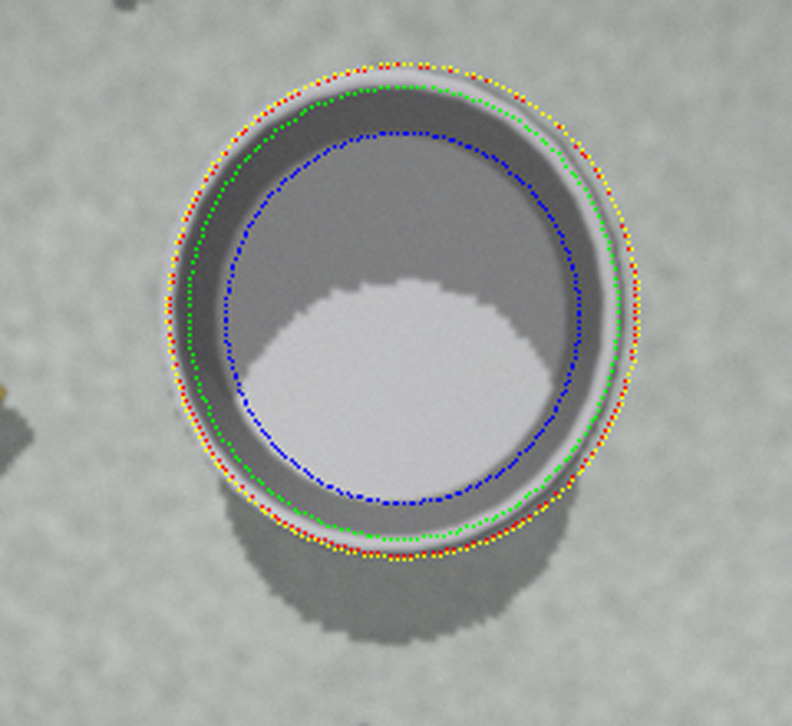

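View pics/t28.png

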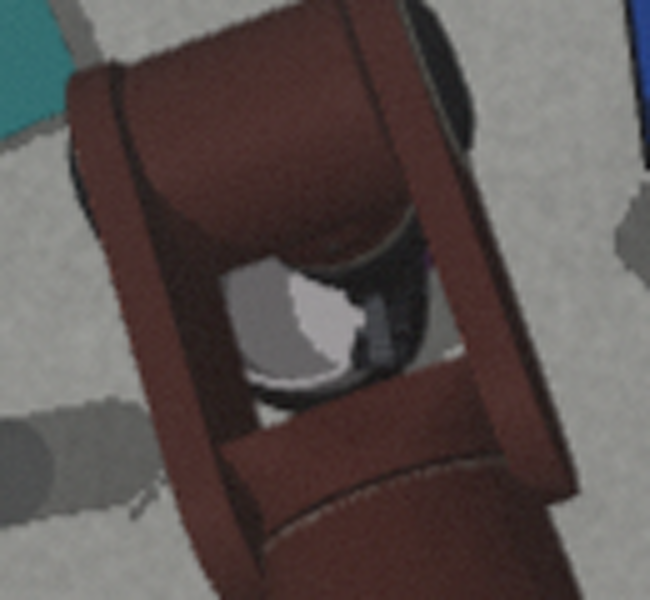

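```bash
python3 -m crank '[[-0.01,0.006,0,15,-2,0,0.9],[0,0,0,28,-2,0,0.9],[0,0,0,22,-2,0,0.9],[0,0,0,8,0,0,0.9],[0,0,0,0,0,0,0.9],[0,0,0,0,0,0,0.9]]'|grep -E 'open';  python3 h.py 443 310 100 5.7
```

```text
opening: 0.0405
t 50.42 grasp [440.6 310.1 188.4] yaw 5.7 tilt 0.01 F [ 0.7 -0.6 -0.6] open 40.5
 turn [-0.    -0.    -0.001] shift(now axes) [-0.3  2.4 88.4] shift(after turn) [-0.3  2.4 88.4]
```

```bash
python3 -m crank '[[0,0,0,0,3,15,0.9],[0,0,0,0,1,30,0.9],[0,0,0,0,0,30,0.9],[0,0,0,0,0,15,0.9],[0,0,0,0,0,0,0.9],[0,0,0,0,0,0,0.9]]'|grep -E 'open';  python3 h.py 443 310 48 5.7
```

```text
opening: 0.0405
t 50.92 grasp [448.7 306.1  98.6] yaw 5.4 tilt 0.37 F [ 0.9 -0.1 -1.1] open 40.5
 turn [ 0.006  0.    -0.005] shift(now axes) [ 4.4 -4.6 50.5] shift(after turn) [ 4.4 -4.3 50.6]
```

```bash
python3 -m crank '[[0.006,0,-0.005,5,-5,12,0.9],[0,0,0,1,-2,20,0.9],[0,0,0,0,0,10,0.9],[0,0,0,0,0,0,0.9],[0,0,0,0,0,0,0.9]]'|grep -E 'force|open';  python3 h.py 443 310 48 5.7
```

```text
contact_force: [0.2, 0.4, -0.6]
opening: 0.0405
t 51.33 grasp [442.9 312.1  59.4] yaw 5.6 tilt 0.44 F [ 0.2  0.4 -0.6] open 40.5
 turn [ 0.007 -0.003 -0.001] shift(now axes) [-1.8  0.9 11.4] shift(after turn) [-1.7  1.  11.3]
```

```bash
python3 -m crank '[[0.005,0,0,-2,0,9,0.9],[0,0,0,0,0,5,0.9],[0,0,0,0,0,0,0.9],[0,0,0,0,0,0,0.9]]'|grep -E 'force|open';  python3 h.py 443 310 46 5.7
```

```text
contact_force: [0.4, 0.9, -1.6]
opening: 0.041
t 51.67 grasp [444.3 311.   47. ] yaw 5.7 tilt 0.44 F [ 0.4  0.9 -1.6] open 41.0
 turn [ 0.006 -0.004 -0.001] shift(now axes) [-0.2 -0.4  1. ] shift(after turn) [-0.2 -0.4  1. ]
```

```bash
python3 -m crank '[[0,0,0,0,0,6,0.9],[0,0,0,0,0,0,0.9]]'|grep -E 'force';  python3 h.py 443 310 46 5.7; python3 -m crank '[[0,0,0,0,0,0,-0.15],[0,0,0,0,0,0,-0.15],[0,0,0,0,0,0,-0.15]]'|grep -E 'force|open'; python3 -m crank '[[0,0,0,0,0,-15,-0.15],[0,0,0,0,0,-25,-0.15],[0,0,0,0,0,-35,-0.15],[0,0,0,0,0,-35,-0.15],[0,0,0,0,0,-35,-0.15],[0,0,0,-15,0,-25,-0.15],[0,0,0,-25,0,0,-0.15],[0,0,0,-20,0,0,-0.15]]'|grep -E 'force|open';python3 h.py 448 -290 200 5.7; python3 - <<'E'
from h import *
p=eyes.get_image('wrist');save(p,'w29')
E
```

```text
contact_force: [-0.2, 0.6, -1.0]
t 51.83 grasp [444.9 311.2  41.3] yaw 5.7 tilt 0.52 F [-0.2  0.6 -1. ] open 40.9
 turn [ 0.008 -0.005 -0.001] shift(now axes) [-0.3 -0.8 -4.7] shift(after turn) [-0.3 -0.8 -4.7]
contact_force: [-0.7, -0.5, 0.3]
opening: 0.0492
contact_force: [-0.1, 0.3, -0.8]
opening: 0.049
t 52.75 grasp [448.5 251.2 219.5] yaw 6.0 tilt 0.44 F [-0.1  0.3 -0.8] open 49.0
 turn [ 0.006 -0.004  0.005] shift(now axes) [-537.6  -56.2   16.9] shift(after turn) [-537.8  -53.3   19.5]
```

View pics/w29.png

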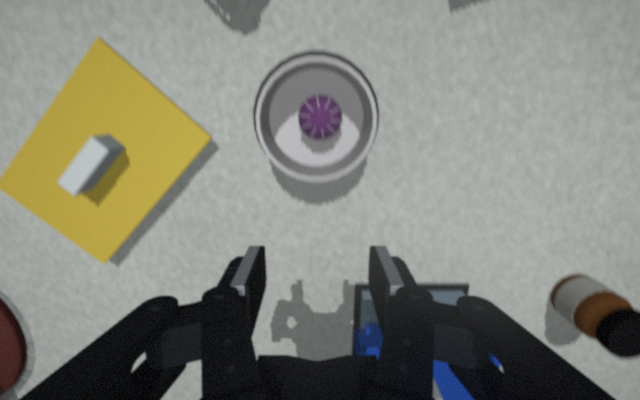

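```bash
python3 -m crank '[[0,0,0,-25,-2,0,0],[0,0,0,-38,-4,0,0],[0,0,0,-38,-4,0,0],[0,0,0,-38,-4,0,0],[0,0,0,-38,-4,0,0],[0,0,0,-38,-4,0,0],[0,0,0,-38,-4,0,0],[0,0,0,-38,-4,0,0]]'|grep force;  python3 h.py 448 -290 200 5.7; python3 -m crank '[[0,0,0,-38,-4,0,0],[0,0,0,-38,-4,0,0],[0,0,0,-35,-4,0,0],[0,0,0,-25,0,0,0],[0,0,0,-10,0,0,0],[0,0,0,0,0,0,0],[0,0,0,0,0,0,0]]'|grep force;  python3 h.py 448 -290 200 5.7
```

```text
contact_force: [1.4, -0.4, 0.7]
t 53.47 grasp [450.2 -49.4 222. ] yaw 6.5 tilt 1.08 F [ 1.4 -0.4  0.7] open 42.6
 turn [ 0.018 -0.005  0.014] shift(now axes) [-238.2  -26.9   20.3] shift(after turn) [-238.4  -23.3   22. ]
contact_force: [-0.3, -0.5, -0.2]
t 54.05 grasp [ 452.9 -208.5  221.8] yaw 5.8 tilt 1.23 F [-0.3 -0.5 -0.2] open 42.8
 turn [ 0.021 -0.004  0.003] shift(now axes) [-80.  -10.4  21.3] shift(after turn) [-80.   -9.7  21.8]
```

```bash
python3 -m crank '[[0.021,0,0,-15,-2,5,0],[0,0,0,-20,-2,5,0],[0,0,0,-10,0,0,0],[0,0,0,0,0,0,0],[0,0,0,0,0,0,0],[0,0,0,0,0,0,0]]'|grep force;  python3 h.py 448 -290 200 5.7;python3 - <<'E'
from h import *
o=ctrl.get_obs();p=eyes.get_image('wrist');save(p,'w30')
for d in spotter.outline_of('cover',p):
    m=d['region'];(c,r),mm=circ(p,m,.01,o);print(round(d['confidence'],2),m.sum(),np.round(c,1),round(r,1),np.round(mm,1))
print([np.round(d['centre'],4) for d in spotter.mark_of('cover',p)])
for d in spotter.mark_of('lid',p): print(np.round(d['centre'],4),d['confidence'])
E
```

```text
contact_force: [0.4, -0.9, 0.9]
t 54.55 grasp [ 452.1 -246.9  211.6] yaw 6.4 tilt 0.43 F [ 0.4 -0.9  0.9] open 42.5
 turn [ 0.001 -0.007  0.012] shift(now axes) [-41.3  -8.8  11.3] shift(after turn) [-41.3  -8.3  11.6]
0.68 8232 [ 445.2 -288.9] 56.1 [ 445.1 -287.1]
[array([ 4.496e-01, -2.882e-01,  4.000e-04])]
```

View pics/w30.png

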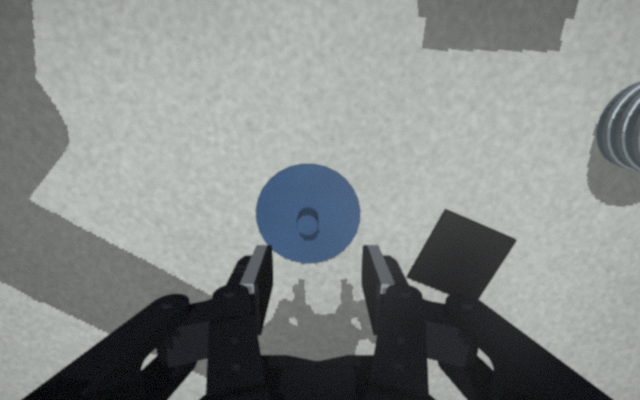

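```bash
python3 -m crank '[[0,-0.007,0.01,-15,-3,10,0],[0,0,0,-20,-4,20,0],[0,0,0,-10,0,30,0],[0,0,0,0,0,30,0],[0,0,0,0,0,25,0],[0,0,0,0,0,10,0],[0,0,0,0,0,0,0],[0,0,0,0,0,0,0]]'|grep force;  python3 h.py 446 -288.5 32 5.7
```

```text
contact_force: [-0.9, -0.2, 1.1]
t 55.42 grasp [ 451.2 -300.7   83.3] yaw 5.7 tilt 0.59 F [-0.9 -0.2  1.1] open 43.0
 turn [0.006 0.009 0.001] shift(now axes) [11.8 -3.4 51.2] shift(after turn) [11.3 -3.1 51.3]
```

```bash
python3 -m crank '[[0.005,0.009,0,10,-3,8,0],[0,0,0,4,-2,12,0],[0,0,0,0,0,5,0],[0,0,0,0,0,0,0],[0,0,0,0,0,0,0]]'|grep force;  python3 h.py 446 -288.5 32 5.7;python3 - <<'E'
from h import *
o=ctrl.get_obs();p=eyes.get_image('wrist');save(p,'w31')
E
```

```text
contact_force: [-0.1, 0.5, -0.1]
t 55.83 grasp [ 445.7 -286.1   60.8] yaw 5.8 tilt 0.42 F [-0.1  0.5 -0.1] open 42.7
 turn [0.006 0.005 0.002] shift(now axes) [-3.   0.8 28.8] shift(after turn) [-3.2  1.  28.7]
```

View pics/w31.png

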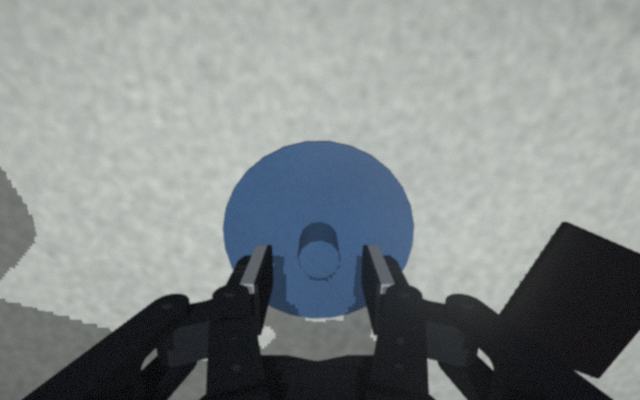

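```bash
python3 - <<'E'
from h import *
o=ctrl.get_obs();p=eyes.get_image('wrist')
print(ray(p,319.5,261,.038,o)*1000)
hsv=cv2.cvtColor(p['image'],cv2.COLOR_RGB2HSV);m=cv2.inRange(hsv,(95,90,40),(120,255,255));m[318:]=0;m[240:,:272]=0;m[240:,365:]=0
ys,xs=np.nonzero(m); w=mask_world(p,m>0,.01,o)*1000
h=cv2.convexHull(w.astype(np.float32));print(cv2.minEnclosingCircle(h))
E
python3 -m crank '[[0.006,0.005,0,-3,1,8,0],[0,0,0,0,0,12,0],[0,0,0,0,0,5,0],[0,0,0,0,0,0,0],[0,0,0,0,0,0,0]]'|grep force;  python3 h.py 446 -288.5 32 5.7
```

```text
[ 446.20110945 -289.7416938    38.        ]
((445.4856262207031, -288.574951171875), 54.95433807373047)
contact_force: [-1.0, 0.3, -0.1]
t 56.35 grasp [ 447.3 -290.    34.7] yaw 5.8 tilt 0.12 F [-1.   0.3 -0.1] open 42.6
 turn [0.001 0.002 0.001] shift(now axes) [ 1.4 -0.9  2.7] shift(after turn) [ 1.4 -0.9  2.7]
```

```bash
python3 -m crank '[[0,0,0,1.5,-1,4,0],[0,0,0,0,0,0,0],[0,0,0,0,0,0,1],[0,0,0,0,0,0,1],[0,0,0,0,0,0,1],[0,0,0,0,0,0,1]]' 60|grep -E 'force|open';  python3 h.py 446 -289 32 5.7; python3 -m crank '[[0,0,0,0,0,-10,1],[0,0,0,0,0,-25,1],[0,0,0,0,0,-35,1],[0,0,0,0,0,-38,1],[0,0,0,0,0,-38,1],[0,0,0,0,0,-30,1],[0,0,0,0,0,0,1],[0,0,0,0,0,0,1]]'|grep -E 'force|open';  python3 h.py 443 310 200 5.7
```

```text
contact_force: [0.2, 0.3, -2.4]
opening: 0.0202
t 56.85 grasp [ 445.8 -288.3   30.1] yaw 5.8 tilt 0.07 F [ 0.2  0.3 -2.4] open 20.2
 turn [0.001 0.001 0.001] shift(now axes) [-0.9  0.2 -1.9] shift(after turn) [-0.9  0.2 -1.9]
contact_force: [0.2, 0.6, -2.6]
opening: 0.0201
t 57.52 grasp [ 442.7 -285.5  213.9] yaw 5.8 tilt 0.41 F [ 0.2  0.6 -2.6] open 20.1
 turn [-0.005 -0.005  0.001] shift(now axes) [593.1  59.5  16.5] shift(after turn) [593.3  58.7  13.9]
```

```bash
python3 -m crank '[[0,0,0,15,2,0,1],[0,0,0,30,3,0,1],[0,0,0,36,4,0,1],[0,0,0,36,4,0,1],[0,0,0,36,4,0,1],[0,0,0,36,4,0,1],[0,0,0,36,4,0,1],[0,0,0,36,4,0,1]]'|grep -E 'force|open';  python3 h.py 443 310 200 5.7; python3 -m crank '[[0,0,0,36,4,0,1],[0,0,0,36,4,0,1],[0,0,0,36,4,0,1],[0,0,0,36,4,0,1],[0,0,0,30,2,0,1],[0,0,0,20,0,0,1],[0,0,0,0,0,0,1],[0,0,0,0,0,0,1]]'|grep -E 'force|open';  python3 h.py 443 310 200 5.7
```

```text
contact_force: [-0.1, -0.3, -2.1]
opening: 0.0205
t 58.18 grasp [438.  -11.9 202.6] yaw 5.0 tilt 1.58 F [-0.1 -0.3 -2.1] open 20.5
 turn [-0.023 -0.015 -0.012] shift(now axes) [322.4  29.7   6.6] shift(after turn) [322.1  33.4   2.5]
contact_force: [-0.1, -0.3, -2.4]
opening: 0.0202
t 58.85 grasp [420.8 202.1 186.8] yaw 5.7 tilt 3.3 F [-0.1 -0.3 -2.4] open 20.2
 turn [-0.055 -0.018  0.   ] shift(now axes) [108.1  23.7 -12.9] shift(after turn) [107.9  24.3 -13.4]
```

```bash
python3 -m crank '[[-0.05,-0.018,0,12,0,-5,1],[0,0,0,10,0,0,1],[0,0,0,0,0,0,1],[0,0,0,0,0,0,1],[0,0,0,0,0,0,1],[0,0,0,0,0,0,1]]'|grep -E 'open';  python3 h.py 443 310 200 5.7; python3 - <<'E'
from h import *
for i in range(2):
    o=ctrl.get_obs();p=eyes.get_image('wrist')
save(p,'w32')
E
```

```text
opening: 0.0208
t 59.35 grasp [422.3 218.9 184.9] yaw 5.6 tilt 1.09 F [ 0.1  0.2 -2.1] open 20.8
 turn [-0.018  0.004 -0.003] shift(now axes) [ 87.9  26.3 -16. ] shift(after turn) [ 87.9  26.8 -15.2]
```

View pics/w32.png

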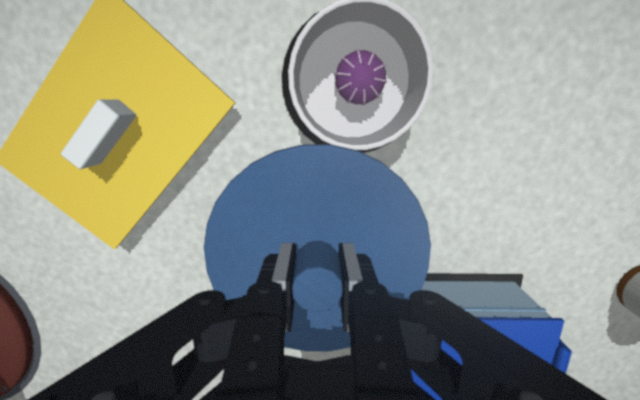

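```bash
python3 -m crank '[[-0.015,0.004,0,-3,0,0,1],[0,0,0,0,0,0,1],[0,0,0,0,0,0,1],[0,0,0,0,0,0,1],[0,0,0,0,0,0,1]]'|grep open; python3 - <<'E'
from h import *
import pickle
for i in range(3):
    o=ctrl.get_obs();p=eyes.get_image('wrist');print(np.round(o['tool_pos'],4),np.round(o['tool_rot'],3))
pickle.dump((o,p),open('d.pkl','wb'))
save(p,'w33',(270,0,450,170),4.4)
E
```

```text
opening: 0.0204
[0.426  0.2155 0.3404] [-2.113e+00 -2.323e+00  1.000e-03]
[0.426  0.2155 0.3404] [-2.113e+00 -2.324e+00  1.000e-03]
[0.426  0.2156 0.3404] [-2.113e+00 -2.324e+00  1.000e-03]
```

View pics/w33.png

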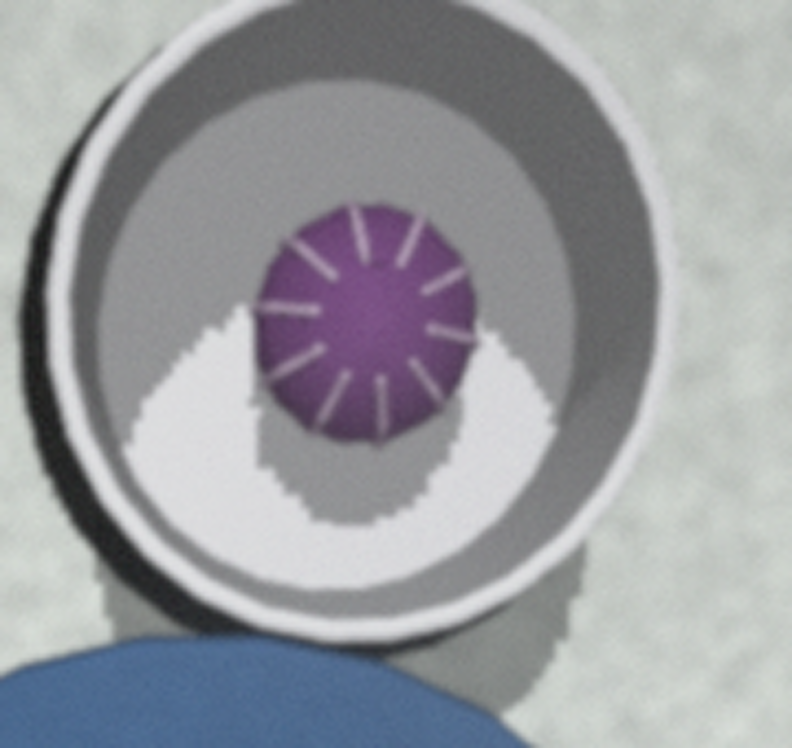

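```bash
python3 - <<'E'
from h import *
import pickle
from scipy.optimize import least_squares
o,p=pickle.load(open('d.pkl','rb'))
pts=[(160,48),(78,165),(48,295),(68,420),(140,545),(240,617),(350,642),(460,622),(560,560),(630,470),(672,350),(676,270),(652,160),(603,75)]
def fit(z,pts):
    W=np.array([ray(p,270+(u+.5)/4.4-.5,(v+.5)/4.4-.5,z,o)[:2]*1000 for u,v in pts])
    r=least_squares(lambda q:np.hypot(*(W-q[:2]).T)-q[2],[443,310,52]);return np.round(r.x,2),round(np.sqrt(np.mean(r.fun**2)),2)
print(fit(.06,pts))
fl=[(100,330),(125,450),(330,590),(345,80),(575,320),(200,130),(500,140),(240,570),(450,560)]
print(fit(.005,fl))
E
```

```text
(array([440.62, 309.99,  51.2 ]), np.float64(0.27))
(array([441.47, 310.1 ,  47.71]), np.float64(0.3))
```

```bash
python3 h.py 441.2 310.5 140 5.7; python3 -m crank '[[0,0,0,15,4,0,1],[0,0,0,28,6,0,1],[0,0,0,28,5,0,1],[0,0,0,18,2,0,1],[-0.02,0,0,0,0,0,1],[0,0,0,0,0,0,1],[0,0,0,0,0,0,1],[0,0,0,0,0,0,1]]'|grep -E 'open';  python3 h.py 441.2 310.5 120 5.7
```

```text
t 60.02 grasp [425.8 215.6 185.4] yaw 5.4 tilt 0.06 F [ 0.3  0.7 -2. ] open 20.2
 turn [-0.001 -0.    -0.005] shift(now axes) [93.1 24.2 45.4] shift(after turn) [92.9 24.6 45.4]
opening: 0.0204
t 60.68 grasp [438.  308.8 185. ] yaw 5.4 tilt 1.16 F [-0.  -0.4 -1.3] open 20.4
 turn [ 0.02   0.002 -0.006] shift(now axes) [ 1.3  5.2 65.1] shift(after turn) [ 1.2  6.5 65. ]
```

```bash
python3 -m crank '[[0.01,0,-0.005,0,4,15,1],[0,0,0,1,1,25,1],[0,0,0,0,0,15,1],[0,0,0,0,0,0,1],[0,0,0,0,0,0,1],[0,0,0,0,0,0,1]]'|grep -E 'open';  python3 h.py 441.2 310.5 100 5.7
```

```text
opening: 0.0199
t 61.18 grasp [443.6 305.9 130.9] yaw 5.3 tilt 0.75 F [-0.1 -0.3 -2.4] open 19.9
 turn [ 0.013  0.002 -0.007] shift(now axes) [ 4.6 -0.4 30.9] shift(after turn) [ 4.6  0.  30.9]
```

```bash
python3 -m crank '[[0.013,0.002,-0.006,4,0,8,1],[0,0,0,2,-2,12,1],[0,0,0,0,0,4,1],[0,0,0,0,0,0,1],[0,0,0,0,0,0,1],[0,0,0,0,0,0,1]]'|grep -E 'open';  python3 h.py 441.2 310.5 95 5.7
```

```text
opening: 0.02
t 61.68 grasp [440.5 313.  108.2] yaw 5.7 tilt 0.29 F [-0.2 -0.  -1.8] open 20.0
 turn [ 0.004 -0.003 -0.   ] shift(now axes) [-2.1  1.  13.2] shift(after turn) [-2.1  1.1 13.2]
```

```bash
python3 -m crank '[[0.004,-0.003,0,-2,0,6,1],[0,0,0,-1,0,5,1],[0,0,0,0,0,0,1],[0,0,0,0,0,0,1],[0,0,0,0,0,0,1]]'|grep -E 'open';  python3 h.py 441.2 310.5 92 5.7; python3 - <<'E'
from h import *
p=eyes.get_image('scene');save(p,'s34',(290,120,390,210),7)
E
```

```text
opening: 0.0202
t 62.1 grasp [440.6 309.3  96.6] yaw 5.7 tilt 0.04 F [-0.2 -0.5 -3. ] open 20.2
 turn [ 0.001  0.    -0.   ] shift(now axes) [1.1 0.8 4.6] shift(after turn) [1.1 0.8 4.6]
```

View pics/s34.png

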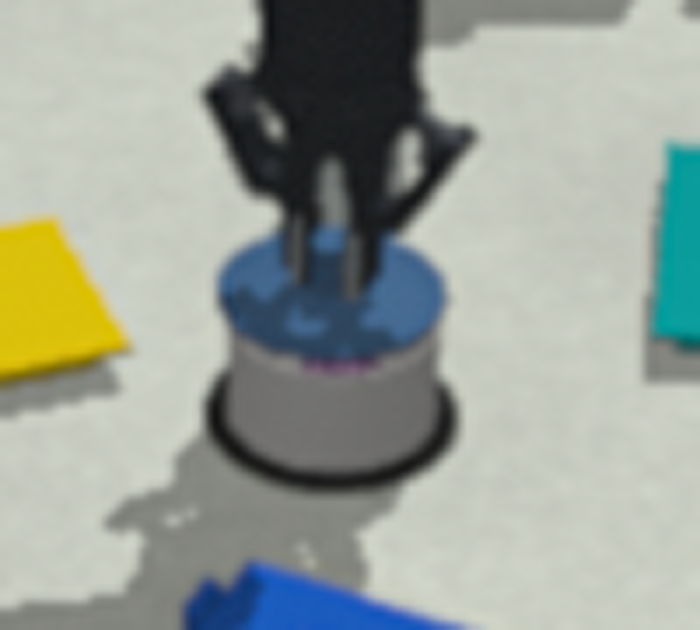

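```bash
for i in 1 2 3 4; do python3 -m crank '[[0,0,0,0.5,0.3,3.5,1]]'|grep force;python3 h.py 441.2 310.5 85 5.7|head -1; done
```

```text
contact_force: [0.6, -0.7, -1.7]
t 62.23 grasp [441.6 310.1  94. ] yaw 5.7 tilt 0.15 F [ 0.6 -0.7 -1.7] open 20.0
contact_force: [0.6, 0.1, -1.5]
t 62.32 grasp [442.  310.8  90.6] yaw 5.7 tilt 0.19 F [ 0.6  0.1 -1.5] open 20.4
contact_force: [0.4, -0.4, -1.4]
t 62.4 grasp [442.5 311.5  87. ] yaw 5.7 tilt 0.22 F [ 0.4 -0.4 -1.4] open 20.1
contact_force: [-14.5, -9.9, 29.9]
t 62.48 grasp [442.8 311.9  84.9] yaw 5.7 tilt 0.13 F [-14.5  -9.9  29.9] open 20.4
```

```bash
python3 -m crank '[[0,0,0,-0.5,-0.5,-1,1],[0,0,0,0,0,0,0.3],[0,0,0,0,0,0,0],[0,0,0,0,0,0,0]]'|grep -E 'force|open';python3 h.py 441.2 310.5 85 5.7|head -1; python3 -m crank '[[0,0,0,0,0,-12,0],[0,0,0,0,0,-25,0],[0,0,0,0,0,-35,0],[0,0,0,0,0,-38,0],[0,0,0,-10,0,-38,0],[0,0,0,-25,0,-10,0],[0,0,0,-20,0,0,0],[0,0,0,0,0,0,0]]'|grep force; python3 -m crank '[[0,0,0,-20,-30,0,0],[0,0,0,-20,-30,0,0],[0,0,0,-10,-15,0,0],[0,0,0,0,0,0,0],[0,0,0,0,0,0,0],[0,0,0,0,0,0,0],[0,0,0,0,0,0,0],[0,0,0,0,0,0,0]]'|grep force; python3 - <<'E'
from h import *
o=ctrl.get_obs();p=eyes.get_image('wrist');save(p,'w35')
for q in('cover','dish'):print(q,[np.round(d['centre'],4) for d in spotter.mark_of(q,p)])
p=eyes.get_image('scene');save(p,'s35',(270,90,450,310),2.7)
for q in('cover','dish','lid','tub'):print(q,[(np.round(d['centre'],4),round(d['confidence'],2)) for d in spotter.mark_of(q,p)])
p=eyes.get_image('top');save(p,'t35',scale=1.25)
for q in('cover','dish','lid','washbottle','reagentjar','petristack'):print(q,[(np.round(d['centre'],4),round(d['confidence'],2)) for d in spotter.mark_of(q,p)])
E
python3 h.py 441 310 85 5.7|head -1
```

```text
contact_force: [-0.5, -0.4, 0.5]
opening: 0.0426
t 62.82 grasp [443.6 312.2  87.1] yaw 5.7 tilt 0.27 F [-0.5 -0.4  0.5] open 42.6
contact_force: [-0.0, 0.2, -0.3]
contact_force: [0.1, -0.6, -0.5]
cover [array([0.4405, 0.3131, 0.055 ])]
dish []
cover [(array([0.4404, 0.3118, 0.0528]), 0.64)]
dish [(array([ 0.4443,  0.3143, -0.0007]), 0.56)]
lid [(array([ 0.5774,  0.5471, -0.0016]), 0.96), (array([0.589 , 0.0306, 0.0494]), 0.77), (array([0.227 , 0.2464, 0.0003]), 0.73)]
tub [(array([ 0.5822,  0.0359, -0.0029]), 0.82), (array([0.7684, 0.1377, 0.0009]), 0.52)]
cover [(array([0.4423, 0.3085, 0.0525]), 0.74)]
dish []
lid [(array([0.5834, 0.0331, 0.0486]), 0.95), (array([ 0.5792,  0.5469, -0.0012]), 0.76), (array([0.2323, 0.2501, 0.0028]), 0.57), (array([0.3528, 0.4901, 0.0019]), 0.18)]
washbottle [(array([3.519e-01, 4.869e-01, 3.000e-04]), 0.96)]
reagentjar [(array([ 0.7697,  0.142 , -0.0026]), 0.6)]
petristack [(array([ 0.7707, -0.1605, -0.0035]), 0.93), (array([0.5825, 0.0323, 0.0958]), 0.36)]
t 64.9 grasp [377.8 198.9 258.6] yaw 5.8 tilt 0.47 F [ 0.6  0.2 -0.6] open 42.8
```

View pics/w35.png

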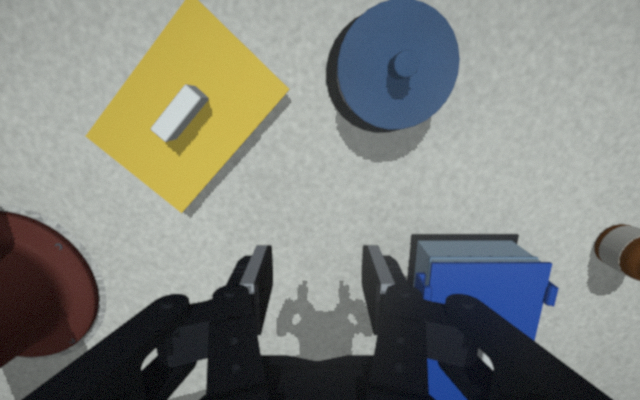

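View pics/s35.png

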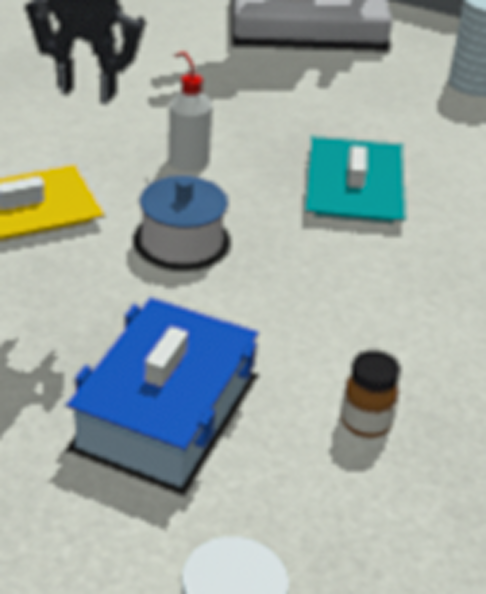

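View pics/t35.png

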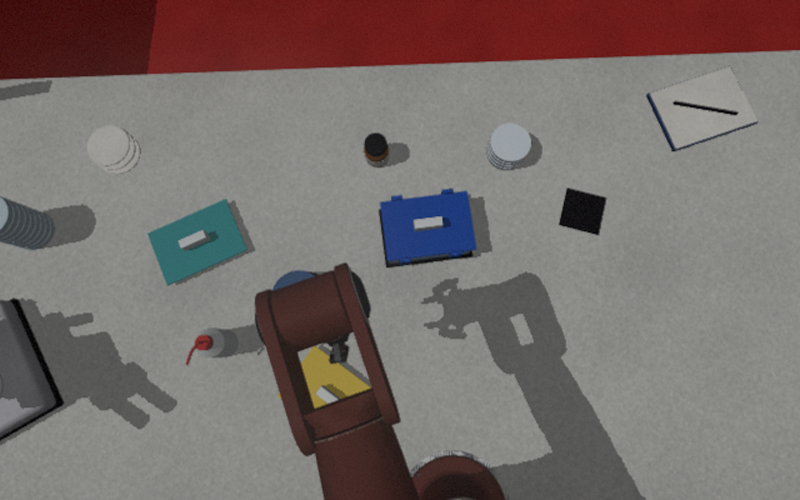

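```bash
python3 -c "
from station import ctrl
print(ctrl.finish_job())"
```

```text
the job is handed in; nothing more can be done
None
```

I put all four pots in the tub and pressed the blue lid home. The urchin is in the white dish with the blue cover on it. I handed the job in at about 65 s; no verdict is given.

What my last checks showed:
- **Lid:** it snapped past the clips. The grip point bottomed at 91.8 mm, against about 92.2 mm expected. The networks put the lid's origin at 47–50 mm above the bench (49 mm when home), and it looked level in the scene and wrist pictures.
- **Cover:** it bottomed at 84.9 mm, against about 85.1 mm expected. The networks put its origin at 53–55 mm and within a few mm of the dish centre. The urchin was seen inside the dish before I put the cover on.
- **Bystanders:** the wash bottle, petri dishes and brown jar still read where they started, within about 2 mm. The arm was clear of everything.

What I could not confirm or what went wrong:
- **Pots inside the tub:** an opaque pale-blue surface hides anything below roughly cap height. I never saw the pots standing after release. I judged them upright from the release heights, about 1 mm or less above the floor, and from no pots being left on the bench.
- **First pot:** while I was lowering it off-centre, something in the gripper touched the tub or a clip, with one reading of about 62 N at the wrist. The limit for the arm or gripper body pressing on something is 40 N. I took the contact to be at the fingers' linkage but could not check it. I backed off, re-centred, and the pot still looked upright in the grip.
- **Lid press:** after the lid snapped in, the downward force reached about 56 N with it already on the rim. It was applied through the gripped handle.

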